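Stand the gas cylinder up in its bench dock and guard it

TASK

The small green gas cylinder has been left lying on the base plate of its bench dock, half behind the spatter guard. Slide the guard fully open, tip the cylinder up on its black rubber boot, keeping the foot down on the plate as you raise the cap end (do not carry it through the air or let it fall), and ease it back until it stands upright in the V saddle. Then swing the retaining bar fully shut in front of it and slide the guard fully shut again, leaving the loose tools round the dock where they lie.

Things in the scene. Friction and masses are not known exactly. Their poses are not given: they have to be found in the camera images.
- dock: Fixed bench dock for one gas cylinder, yawed a few degrees from start to start. Origin on the bench under the axis of the seated cylinder; z up, x points away from the guard side, y along the guard rail. Steel base plate 6 mm thick, x -62 to +62, y -100 to +265 mm, on which the cylinder lies and stands. Guard rail 14 mm high, 24 mm wide, on the bench at x -75 mm, y -292 to +92
- seat (a point): point on the top face of the base plate (z 6 mm), on the axis that the seated cylinder has; axes as dock
- saddle (a point): point on the seated cylinder's axis, 86 mm above the bench; axes as dock. The rubber-faced 90 degree V (z 61 to 111 mm) is open to the dock's +y and touches the 46 mm body when its axis is at the dock's x = y = 0. Behind it a blue column, 126 mm high, at y -44 to -56. Two blue arms, 10 mm wide, z 94 to 106, run at x = +43 and x = -43 mm from the column to y +38
- guard (a joint): sliding spatter guard, m: 0 = shut (the guard centred in front of the saddle), 0.20 = fully open (moved 0.20 m to the dock's -y). Dark frame with amber pane, 140 mm wide, top edge 201 mm above the bench; rubs with about 2 N and stays where it is left
- guard_tab (a point): centre of the black pull tab on top of the guard, 12 mm thick (along the dock's x), 46 mm wide (along y), 36 mm high, centred 217 mm above the bench (its upper 34 mm stand clear of the frame); moves with the guard; it is 43 mm to the +y side of the guard's middle
- bar_pin (a point): the bar's upright hinge pin, 114 mm above the bench at x +43, y +30 mm of the dock; axes as dock
- bar (a joint): retaining bar, rad: 0 = shut against its stop, lying along the dock's x at y +30 mm, in front of the cylinder; grows as it opens, clockwise seen from above about bar_pin; 2.3 = limit, starts open. Steel bar 8 mm thick, z 108 to 120 mm above the bench; about 0.1 N m of friction, stays where it is left
- bar_grip (a point): point on the axis of the upright red grip at the bar's free end, 88 mm from the pin, 166 mm above the bench; the grip is 16 mm in diameter and runs from z 118 to 182 mm. Shut, it stands at x -45, y +30 mm of the dock
- gas_cylinder: loose cylinder, 192 mm long, about 0.65 kg. Origin at the centre of its foot face, z along its axis from foot to cap. 8-sided black rubber boot 54 mm across flats from 0 to 28 mm, green body 46 mm thick, 8-sided rubber bumper 54 mm across flats at 120 to 134 mm. It starts lying, axis 33 mm above the bench, cap to the dock's +y, foot face 32 to 56 mm to the +y side of the seat
- cap (a point): point on the cylinder's axis in the middle of its smooth round aluminium cap (32 mm in diameter, 149 to 192 mm from the foot face), 170 mm from the foot face; axes as the cylinder
- ball_hammer: loose bystander: hammer with a wooden shaft, 334 mm, left of and behind the dock
- spanner: loose bystander: combination spanner, 201 mm
- magnet_square: loose bystander: red three-cornered welding magnet, 78 mm, 16 mm high
- hex_drift: loose bystander: steel hexagon drift with a brass end, 161 mm, 17 mm thick

How it is judged:
By the outcome, as a careful person would: the job done as asked, in the order asked, and still so for the second after the job is handed in, with the robot touching nothing.
It also fails if it takes over 67 s, if anything falls off the work surface, if the arm or the gripper's body presses on something with over 40 N, if the wrist force passes 120 N, or if a joint passes its speed limit or range.

ROBOT

A 7-joint arm with a two-finger parallel gripper is mounted at the origin on a cart in front of the work surface, level with it; the furniture and walls round the work are solid. World frame = base frame: x ahead of the robot, y to its left, z up, the work surface at z = 0. Lengths are in m, angles in rad, forces in N, time in s.
With the tool pointing down it reaches from about 0.4 to 0.85 m from the base axis. Payload 10.4 kg.
Tool frame: the origin (TCP) lies at the very end of the fingers, on their centre line; the grasp point (between the pads) lies r.grasp_offset behind it (r.grasp_offset is the distance from the TCP to the grasp point, in m); z points along the fingers, y is the direction in which the jaws open and shut (so a half turn about z gives the same grasp; the last joint's range is limited). The gripper opens to 87 mm and grips with 3 to 60 N. Pads are 19 mm wide; open, the fingers measure 117 mm over their backs; the gripper's body (75 mm by 190 mm) begins 51 mm behind the grasp point.
Start: joints at [1.169, 0.332, -0.065, 1.46, 0.022, 1.35, -0.088], TCP at [0.231, -0.581, 0.223] pointing down, gripper open.
Joint ranges: [-2.6, 2.6], [-0.5, 2.12], [-1.47, 1.34], [0.16, 2.42], [-1.27, 4.41], [0.06, 2.06], [-2.6, 2.6]. Speed limits (rad/s): [2.22, 2.22, 2.79, 2.79, 3.14, 3.14, 3.14].

INTERFACE

Orientations are given as a unit quaternion [x, y, z, w].
In Python, from bench import read_state, cams, job, r gives the robot as it stands. The module is installed in compiled form; this text tells all that it offers.
- The arm moves only by the tool arm_command, never from a script. Its argument "increments" is a list of rows, each an object of numbers: "gripper": the opening in per cent of the stroke, from 0 (shut) to 100 (fully open); "dx", "dy", "dz": the shift along the tool's x, y, z in m; "spin": the turn about the tool's z in degrees. In form: [{"gripper": .., "dx": .., "dy": .., "dz": .., "spin": ..}, ...]. A call has exactly 8 rows; each row shifts and turns the commanded pose from where the row before left it, along the tool's axes as they then stand; what a row does not reach is not made up. A row lasts 1/8 s, in which the tool goes at most 62.5 mm and 10.7 degrees, less where a joint would pass 70% of its speed; a pose out of reach is approached as far as the arm can. A call with a gripper value outside its range is refused whole. The fingers move at their own pace and stop on an object; "grip_force" is the grip in N (left out, the last holds). Time passes only in rows, so rows that do not move let the fingers close, or fill a call up. It gives the time, the measured TCP pose, the force and the opening at its end, in the units of the state.
- read_state(): the state, without advancing time (a new reading comes with each control period).
- cams.camera(name): name is "side" or "top" or "wrist"; returns the picture (420x560x3 uint8, red, green, blue); there is no depth.
- cams.camera_info(name): a dict with "K" (3x3 intrinsics, pixels), "rvec" (rotation vector, rad) and "tvec" (3), from world to camera coordinates, as OpenCV has them. Camera axes: x right, y down, z forward; pixel columns grow to the right and rows downward; lengths in m; the calibration is good to about 2 mm. A picture is of the moment at which its call begins: read the wrist's pose just before it. camera_info takes no time and is no camera call; for the wrist camera it gives the pose at the moment of the call.
- job.close_job(): hands the job in, once; it reports no verdict.
The state is a dict: "time": time; "joint_positions": joint angles; "joint_vel": joint speeds; "joint_torque": joint torques, N m; "ee_pos": TCP position; "eef_rot": TCP orientation; "ft_force": force on the tool from outside, world axes, zero at the start; "torque": the same for the moment, N m; "width": finger opening in m.
Only numpy, scipy, OpenCV 4.12 (cv2) and the standard library are available. Lean on these libraries where they do the work, as an engineer would, in place of code of your own. Each camera call takes 0.05 s, during which the arm holds its last target.

## Working session

There is one attempt and no reset: what is moved stays moved. The work goes in short steps, Python scripts to look and compute and a tool call to move; the robot and the scene stay as the last step left them, time stands still between calls to the robot, and variables do not carry over. Pictures are saved under pics/ and viewed, and the job is handed in when it is done.

Besides the shell and the picture viewer there is one more tool, called after ">>>" as name([rows], argument=value, ...), one row to a line, values as JSON. arm_command: Moves the arm, as the interface text tells. Its arguments: {"type":"object","properties":{"increments":{"type":"array","items":{"type":"object","properties":{"gripper":{"type":"number"},"dx":{"type":"number"},"dy":{"type":"number"},"dz":{"type":"number"},"spin":{"type":"number"}}}},"grip_force":{"type":"number"}},"required":["increments"]}

```bash
mkdir -p pics; ls; python3 - <<'E'
from bench import read_state, cams, job, r
import cv2,numpy as np
s=read_state();print(s['time'],s['ee_pos'],s['eef_rot'],s['width'],r.grasp_offset)
for n in ['side','top','wrist']:
    i=cams.camera_info(n);print(n,i['K'].tolist() if hasattr(i['K'],'tolist') else i['K'],i['rvec'],i['tvec'])
    R=cv2.Rodrigues(np.array(i['rvec'],float))[0];print('C',-R.T@np.array(i['tvec']).ravel())
for n in ['side','top']:
    im=cams.camera(n);cv2.imwrite(f'pics/{n}0.png',im[:,:,::-1])
E
```

```text
pics
0.0 [ 0.23098202 -0.58032352  0.22177041] [ 9.82112415e-01  1.88294178e-01 -1.67423030e-04 -6.92522865e-04] 0.08707166643440045 0.0187
side [[515.7643287036111, 0.0, 281.34379680146617], [0.0, 515.7643287036111, 217.27578368182498], [0.0, 0.0, 1.0]] [ 0.62189687 -2.350588    1.49448876] [0.46826782 0.22816966 1.14539359]
C [-0.07174509  1.0466615   0.69470495]
top [[396.40956526497604, 0.0, 276.3328812690007], [0.0, 396.40956526497604, 213.6430771951017], [0.0, 0.0, 1.0]] [ 2.17288606 -2.14913653  0.15157311] [0.00640415 0.54823696 1.0707334 ]
C [0.40712539 0.02519265 1.13167532]
wrist [[351.4157258189421, 0.0, 280.4746479473562], [0.0, 351.4157258189421, 210.85555986317874], [0.0, 0.0, 1.0]] [-2.42196481  1.64130061  0.21035906] [-0.62254826 -0.03174568  0.38989035]
C [ 0.29284743 -0.55403033  0.38455088]
```

View pics/side0.png

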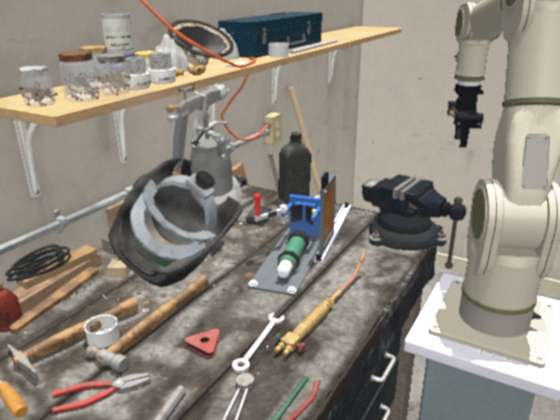

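View pics/top0.png

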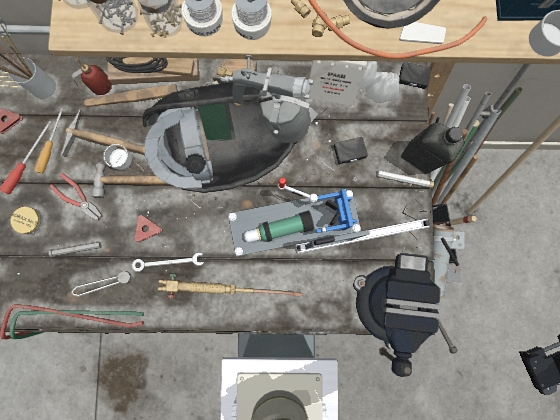

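```bash
python3 - <<'E'
import cv2
a=cv2.imread('pics/top0.png')[170:275,215:440];cv2.imwrite('pics/topz.png',cv2.resize(a,None,fx=3.5,fy=3.5,interpolation=cv2.INTER_CUBIC))
a=cv2.imread('pics/side0.png')[165:305,230:370];cv2.imwrite('pics/sidez.png',cv2.resize(a,None,fx=4.2,fy=4.2,interpolation=cv2.INTER_CUBIC))
E
```

```text
(no output)
```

View pics/topz.png

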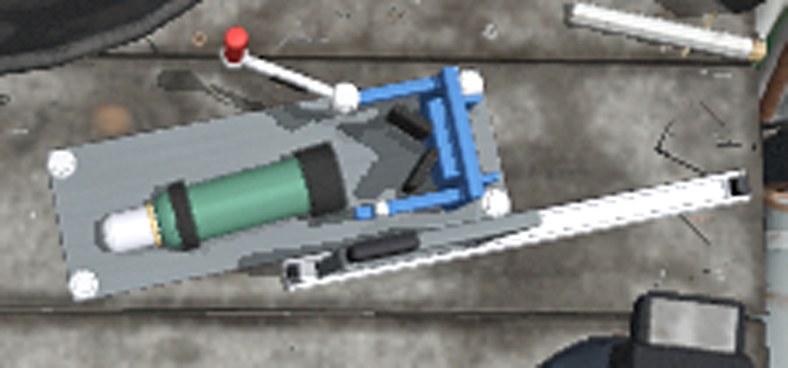

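View pics/sidez.png

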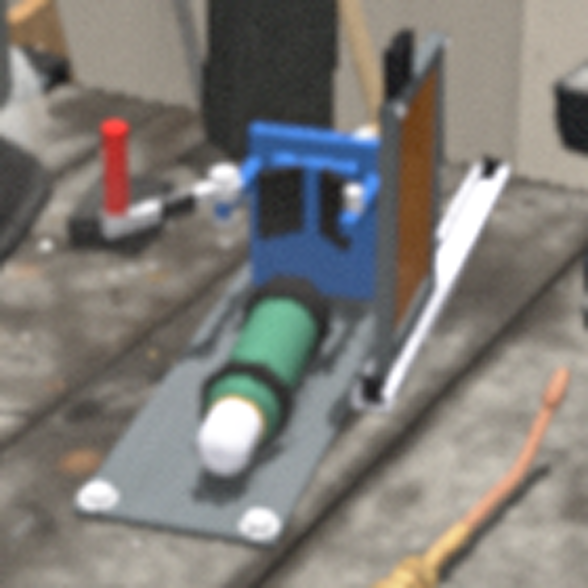

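```bash
cat > h.py <<'E'
import cv2,numpy as np
from bench import read_state,cams
def ray(n,px,info=None):
    i=info or cams.camera_info(n);R=cv2.Rodrigues(np.array(i['rvec'],float))[0];t=np.array(i['tvec'],float).ravel()
    d=R.T@np.linalg.inv(np.array(i['K']))@np.array([px[0],px[1],1.]);return -R.T@t,d
def onz(n,px,z,info=None):
    C,d=ray(n,px,info);return C+d*(z-C[2])/d[2]
def tri(p1,p2,n1='top',n2='side'):
    C1,d1=ray(n1,p1);C2,d2=ray(n2,p2)
    A=np.c_[d1,-d2];s=np.linalg.lstsq(A,C2-C1,rcond=None)[0]
    a=C1+d1*s[0];b=C2+d2*s[1];return (a+b)/2,np.linalg.norm(a-b)
def proj(n,P,info=None):
    i=info or cams.camera_info(n);return cv2.projectPoints(np.array(P,float).reshape(-1,3),np.array(i['rvec'],float),np.array(i['tvec'],float),np.array(i['K']),None)[0].reshape(-1,2)
E
python3 - <<'E'
from h import *
z=lambda p:(215+(p[0]+.5)/3.5-.5,170+(p[1]+.5)/3.5-.5)
zs=lambda p:(230+(p[0]+.5)/4.2-.5,165+(p[1]+.5)/4.2-.5)
b=[onz('top',z(p),.010) for p in [(62,164),(84,285),(494,202),(470,82)]]
print(np.round(b,4))
c=np.mean(b,0);dy=(b[0]+b[1]-b[2]-b[3]);dx=b[0]+b[3]-b[1]-b[2]
print(c,np.degrees(np.arctan2(-dy[0],dy[1])),np.degrees(np.arctan2(dx[1],dx[0])))
yaw=np.arctan2(-dy[0],dy[1]);R=np.array([[np.cos(yaw),-np.sin(yaw)],[np.sin(yaw),np.cos(yaw)]])
O=c[:2]-R@[0,.0825];print('O',O)
D=lambda P:np.r_[R.T@(P[:2]-O),P[2]]
for n,p in dict(pc1=(50,157),pc2=(76,301)).items(): print(n,D(onz('top',z(p),.006)))
print('pin',D(onz('top',z((345,97)),.122)))
print('grip top',D(onz('top',z((237,34)),.182)), D(tri(z((237,36)),zs((115,127)))[0]))
print('tabtop',D(onz('top',z((383,242)),.235)))
print('railends',D(onz('top',z((290,274)),.014)),D(onz('top',z((742,186)),.014)))
print('bootend', D(onz('top',z((338,175)),.033)),'cap end',D(onz('top',z((98,233)),.033)))
print('cap mid tri',tri(z((128,228)),zs((228,440))))
E
```

```text
[[ 0.5417  0.1372  0.01  ]
 [ 0.4439  0.1172  0.01  ]
 [ 0.5147 -0.2145  0.01  ]
 [ 0.6135 -0.1963  0.01  ]]
[ 0.52842946 -0.03910285  0.01      ] 12.103879058982804 11.023157121908236
O [ 0.54572845 -0.11976879]
pc1 [0.05807206 0.260942   0.006     ]
pc2 [-0.06106022  0.26205379  0.006     ]
pin [0.04204904 0.03015571 0.122     ]
grip top [0.09178942 0.10309269 0.182     ] [0.09059085 0.10307901 0.17923767]
tabtop [-0.07229382  0.04185997  0.235     ]
railends [-0.07443495  0.08899407  0.014     ] [-0.07789589 -0.28652297  0.014     ]
bootend [-0.00552775  0.03657194  0.033     ] cap end [-0.01297488  0.23279314  0.033     ]
cap mid tri (array([0.48752766, 0.08100898, 0.03174594]), np.float64(0.0022854327202673904))
```

>>> arm_command([
  {"gripper": 100,"spin": 10.1,"dz": -0.03},
  {"dz": -0.05},
  {"dx": 0.02,"dy": -0.02},
  {"dx": 0.035,"dy": -0.047},
  {"dx": 0.035,"dy": -0.047},
  {"dx": 0.035,"dy": -0.047},
  {"dx": 0.035,"dy": -0.047},
  {"dx": 0.035,"dy": -0.047},
])

```text
validation failed for argument at $.in...
```

>>> arm_command([
  {"gripper": 100,"dx": 0,"dy": 0,"dz": -0.03,"spin": 10.1},
  {"gripper": 100,"dx": 0,"dy": 0,"dz": -0.05,"spin": 0},
  {"gripper": 100,"dx": 0.02,"dy": -0.02,"dz": 0,"spin": 0},
  {"gripper": 100,"dx": 0.035,"dy": -0.047,"dz": 0,"spin": 0},
  {"gripper": 100,"dx": 0.035,"dy": -0.047,"dz": 0,"spin": 0},
  {"gripper": 100,"dx": 0.035,"dy": -0.047,"dz": 0,"spin": 0},
  {"gripper": 100,"dx": 0.035,"dy": -0.047,"dz": 0,"spin": 0},
  {"gripper": 100,"dx": 0.035,"dy": -0.047,"dz": 0,"spin": 0},
], grip_force=15)

```text
time: 1.1
ee_pos: [0.3713, -0.2897, 0.3024]
eef_rot: [0.995, 0.101, -0.0, 0.0]
ft_force: [0.3, -0.4, -0.1]
width: 0.0869
```

>>> arm_command([
  {"gripper": 100,"dx": 0.033,"dy": -0.044,"dz": 0,"spin": 0},
  {"gripper": 100,"dx": 0.032,"dy": -0.044,"dz": 0,"spin": 0},
  {"gripper": 100,"dx": 0.032,"dy": -0.043,"dz": 0,"spin": 0},
  {"gripper": 100,"dx": 0.032,"dy": -0.043,"dz": 0,"spin": 0},
  {"gripper": 100,"dx": 0,"dy": 0,"dz": 0.02,"spin": 0},
  {"gripper": 100,"dx": 0,"dy": 0,"dz": 0.03,"spin": 0},
  {"gripper": 100,"dx": 0,"dy": 0,"dz": 0,"spin": 0},
  {"gripper": 100,"dx": 0,"dy": 0,"dz": 0,"spin": 0},
])

```text
time: 2.1
ee_pos: [0.4625, -0.0954, 0.2535]
eef_rot: [0.995, 0.101, 0.0, 0.0]
ft_force: [0.1, -0.2, 0.5]
width: 0.0868
```

```bash
python3 - <<'E'
from h import *
im=cams.camera('wrist');cv2.imwrite('pics/w1.png',im[:,:,::-1])
i=cams.camera_info('wrist');import pickle;pickle.dump(i,open('w1.pkl','wb'))
im=cams.camera('top')[150:290,200:440];cv2.imwrite('pics/t1.png',cv2.resize(im[:,:,::-1],None,fx=3.3,fy=3.3,interpolation=cv2.INTER_CUBIC))
print(read_state()['ee_pos'])
E
```

```text
[ 0.46278312 -0.09547366  0.25380647]
```

View pics/w1.png

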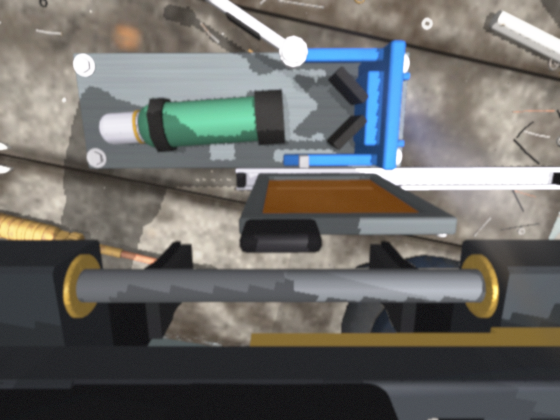

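```bash
python3 - <<'E'
from h import *
import pickle
i=pickle.load(open('w1.pkl','rb'))
b=[onz('w',p,.010,i) for p in [(84,65),(96,158),(393,157),(397,62)]];print(np.round(b,4))
yaw=np.radians(11.6);R=np.array([[np.cos(yaw),-np.sin(yaw)],[np.sin(yaw),np.cos(yaw)]])
O=np.array([.545,-.1199])
D=lambda P:np.round(np.r_[R.T@(P[:2]-O),P[2]],4)
for q in b: print('bolt',D(q))
print('pin',D(onz('w',(293,51),.122,i)))
print('rail L end',D(onz('w',(237,180),.014,i)))
# cylinder: edges of cap/body on plane z=33 (silhouette)
for n,p in dict(captip=(99,128),capU=(118,112),capL=(118,144),bumpU=(158,98),bumpL=(158,151),footU=(282,91),footL=(282,143),footc=(284,116)).items(): print(n,D(onz('w',p,.033,i)))
E
```

```text
[[ 0.542   0.1387  0.01  ]
 [ 0.4442  0.1187  0.01  ]
 [ 0.5141 -0.2156  0.01  ]
 [ 0.613  -0.1914  0.01  ]]
bolt [0.049 0.254 0.01 ]
bolt [-0.0508  0.254   0.01  ]
bolt [-0.0495 -0.0875  0.01  ]
bolt [ 0.0522 -0.0837  0.01  ]
pin [0.0433 0.0323 0.122 ]
rail L end [-0.0756  0.0922  0.014 ]
captip [-0.0167  0.2347  0.033 ]
capU [-0.0003  0.2127  0.033 ]
capL [-0.0334  0.2165  0.033 ]
bumpU [0.0137 0.1694 0.033 ]
bumpL [-0.0409  0.1741  0.033 ]
footU [0.0207 0.0403 0.033 ]
footL [-0.0323  0.0403  0.033 ]
footc [-0.0043  0.0382  0.033 ]
```

>>> arm_command([
  {"gripper": 100,"dx": 0,"dy": 0,"dz": 0.024,"spin": 0},
  {"gripper": 100,"dx": 0,"dy": 0,"dz": 0.02,"spin": 0},
  {"gripper": 40,"dx": 0,"dy": 0,"dz": 0,"spin": 0},
  {"gripper": 40,"dx": 0,"dy": 0,"dz": 0,"spin": 0},
  {"gripper": 40,"dx": 0,"dy": 0,"dz": 0,"spin": 0},
  {"gripper": 40,"dx": 0,"dy": 0,"dz": 0,"spin": 0},
  {"gripper": 40,"dx": 0,"dy": 0.01,"dz": 0,"spin": 0},
  {"gripper": 40,"dx": 0,"dy": 0.02,"dz": 0,"spin": 0},
])

```text
time: 3.2
ee_pos: [0.4688, -0.1248, 0.209]
eef_rot: [0.995, 0.102, 0.0, -0.0]
ft_force: [2.1, 2.3, 3.0]
width: 0.0461
```

>>> arm_command([
  {"gripper": 40,"dx": 0,"dy": 0.026,"dz": 0,"spin": 0},
  {"gripper": 40,"dx": 0,"dy": 0.03,"dz": 0,"spin": 0},
  {"gripper": 40,"dx": 0,"dy": 0.03,"dz": 0,"spin": 0},
  {"gripper": 40,"dx": 0,"dy": 0.03,"dz": 0,"spin": 0},
  {"gripper": 40,"dx": 0,"dy": 0.026,"dz": 0,"spin": 0},
  {"gripper": 40,"dx": 0,"dy": 0.016,"dz": 0,"spin": 0},
  {"gripper": 40,"dx": 0,"dy": 0.01,"dz": 0,"spin": 0},
  {"gripper": 40,"dx": 0,"dy": 0.004,"dz": 0,"spin": 0},
])

```text
time: 4.2
ee_pos: [0.5032, -0.2887, 0.2087]
eef_rot: [0.995, 0.103, -0.001, -0.004]
ft_force: [-9.6, 28.0, 17.1]
width: 0.0459
```

>>> arm_command([
  {"gripper": 55,"dx": 0,"dy": -0.003,"dz": 0,"spin": 0},
  {"gripper": 80,"dx": 0,"dy": 0,"dz": 0,"spin": 0},
  {"gripper": 80,"dx": 0,"dy": 0,"dz": 0,"spin": 0},
  {"gripper": 80,"dx": 0,"dy": 0,"dz": -0.02,"spin": 0},
  {"gripper": 80,"dx": 0,"dy": 0,"dz": -0.04,"spin": 0},
  {"gripper": 80,"dx": 0,"dy": -0.03,"dz": -0.02,"spin": 0},
  {"gripper": 80,"dx": 0,"dy": -0.05,"dz": 0,"spin": 0},
  {"gripper": 80,"dx": 0,"dy": -0.05,"dz": 0,"spin": 0},
])

```text
time: 5.2
ee_pos: [0.4757, -0.1627, 0.2886]
eef_rot: [0.995, 0.1, 0.0, 0.0]
ft_force: [0.0, 0.4, 0.7]
width: 0.0696
```

```bash
python3 - <<'E'
from h import *
s=read_state();print(s['joint_positions'],s['ee_pos'],s['eef_rot'])
E
```

```text
[ 0.68990587  0.05944155 -0.4681793   1.65052956  0.02763992  1.43747323
 -1.15124422] [ 0.47569634 -0.16272891  0.28864125] [9.94965405e-01 1.00218130e-01 1.83487840e-04 3.68983786e-04]
```

>>> arm_command([
  {"gripper": 80,"dx": 0.012,"dy": -0.049,"dz": 0,"spin": 0},
  {"gripper": 80,"dx": 0.012,"dy": -0.049,"dz": 0,"spin": 0},
  {"gripper": 80,"dx": 0.012,"dy": -0.049,"dz": 0,"spin": 0},
  {"gripper": 80,"dx": 0.012,"dy": -0.049,"dz": 0,"spin": 0},
  {"gripper": 80,"dx": 0.012,"dy": -0.048,"dz": 0.01,"spin": 0},
  {"gripper": 80,"dx": 0,"dy": 0,"dz": 0,"spin": -10.4},
  {"gripper": 80,"dx": 0,"dy": 0,"dz": 0,"spin": -10.4},
  {"gripper": 80,"dx": 0,"dy": 0,"dz": 0,"spin": -10.4},
])

```text
time: 6.2
ee_pos: [0.4862, 0.0872, 0.2784]
eef_rot: [0.93, 0.367, -0.0, 0.0]
ft_force: [0.7, -0.9, -0.9]
width: 0.0695
```

>>> arm_command([
  {"gripper": 80,"dx": 0,"dy": 0,"dz": 0,"spin": -10.4},
  {"gripper": 80,"dx": 0,"dy": 0,"dz": 0,"spin": -10.4},
  {"gripper": 80,"dx": 0,"dy": 0,"dz": 0.02,"spin": -10.4},
  {"gripper": 80,"dx": 0,"dy": 0,"dz": 0.03,"spin": -10.4},
  {"gripper": 80,"dx": 0,"dy": 0,"dz": 0.03,"spin": -10.4},
  {"gripper": 80,"dx": 0,"dy": 0,"dz": 0.03,"spin": -10.4},
  {"gripper": 80,"dx": 0,"dy": 0,"dz": 0.01,"spin": 0},
  {"gripper": 80,"dx": 0,"dy": 0,"dz": 0,"spin": 0},
])

```text
time: 7.2
ee_pos: [0.4859, 0.0877, 0.1586]
eef_rot: [0.609, 0.793, -0.0, -0.0]
ft_force: [0.2, 0.3, 1.3]
width: 0.0695
```

```bash
cat >> h.py <<'E'
yaw=np.radians(11.6);RD=np.array([[np.cos(yaw),-np.sin(yaw)],[np.sin(yaw),np.cos(yaw)]])
O=np.array([.545,-.1199])
D=lambda P:np.round(np.r_[RD.T@(np.array(P)[:2]-O),P[2]],4)
def st():
    s=read_state();q=s['eef_rot'];print(round(s['time'],2),'TCP dock',D(s['ee_pos']),'toolx in dock deg',np.degrees(2*np.arctan2(q[1],q[0]))-11.6,'F',np.round(s['ft_force'],1),'w',s['width'])
def snap(k,names=('wrist','top','side')):
    for n in names:
        i=cams.camera_info(n);im=cams.camera(n)[:,:,::-1]
        if n=='top': im=cv2.resize(im[150:290,200:440],None,fx=3.3,fy=3.3,interpolation=cv2.INTER_CUBIC)
        if n=='side': im=cv2.resize(im[150:310,225:375],None,fx=3.6,fy=3.6,interpolation=cv2.INTER_CUBIC)
        cv2.imwrite(f'pics/{n}{k}.png',im)
    return i
E
python3 -c "
from h import *
st();snap('2',['wrist'])"
```

```text
7.2 TCP dock [-0.0161  0.2153  0.1586] toolx in dock deg 93.33629694700879 F [0.2 0.3 1.3] w 0.06952580841893398
```

View pics/wrist2.png

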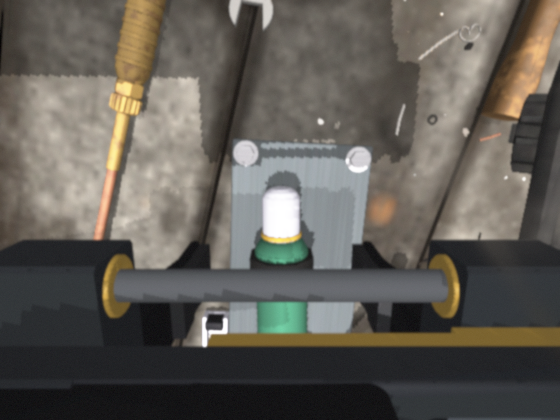

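>>> arm_command([
  {"gripper": 80,"dx": 0,"dy": 0,"dz": 0.04,"spin": 0},
  {"gripper": 80,"dx": 0,"dy": 0,"dz": 0.04,"spin": 0},
  {"gripper": 80,"dx": 0,"dy": 0,"dz": 0.04,"spin": 0},
  {"gripper": 80,"dx": 0,"dy": 0,"dz": 0.02,"spin": 0},
  {"gripper": 80,"dx": 0.001,"dy": 0,"dz": 0.004,"spin": 0},
  {"gripper": 20,"dx": 0,"dy": 0,"dz": 0,"spin": 0},
  {"gripper": 20,"dx": 0,"dy": 0,"dz": 0,"spin": 0},
  {"gripper": 20,"dx": 0,"dy": 0,"dz": 0,"spin": 0},
], grip_force=15)

```text
time: 8.25
ee_pos: [0.4862, 0.0891, 0.0154]
eef_rot: [0.607, 0.794, 0.0, 0.001]
ft_force: [-0.3, 0.2, 0.2]
width: 0.0474
```

>>> arm_command([
  {"gripper": 20,"dx": 0,"dy": 0,"dz": 0,"spin": 0},
  {"gripper": 20,"dx": 0,"dy": 0,"dz": 0,"spin": 0},
  {"gripper": 20,"dx": 0,"dy": 0,"dz": 0,"spin": 0},
  {"gripper": 20,"dx": 0,"dy": 0,"dz": 0,"spin": 0},
  {"gripper": 20,"dx": 0,"dy": 0,"dz": 0,"spin": 0},
  {"gripper": 20,"dx": 0,"dy": 0,"dz": 0,"spin": 0},
  {"gripper": 20,"dx": 0,"dy": 0,"dz": 0,"spin": 0},
  {"gripper": 20,"dx": 0,"dy": 0,"dz": 0,"spin": 0},
])

```text
time: 9.25
ee_pos: [0.4858, 0.0891, 0.0147]
eef_rot: [0.607, 0.794, 0.0, 0.0]
ft_force: [-0.6, -1.1, 5.2]
width: 0.031
```

```bash
python3 -c "
from h import *
st();snap('3',['wrist'])"
```

```text
9.25 TCP dock [-0.016   0.2167  0.0147] toolx in dock deg 93.59921891058879 F [-0.6 -1.1  5.2] w 0.030971986444181466
```

View pics/wrist3.png

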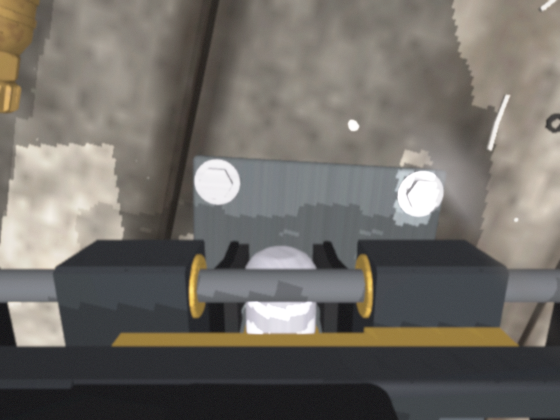

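>>> arm_command([
  {"gripper": 20,"dx": -0.0036,"dy": 0.0038,"dz": 0,"spin": 0.9},
  {"gripper": 20,"dx": -0.0036,"dy": 0.0038,"dz": 0,"spin": 0.9},
  {"gripper": 20,"dx": -0.0036,"dy": 0.0038,"dz": 0,"spin": 0.9},
  {"gripper": 20,"dx": -0.0036,"dy": 0.0038,"dz": 0,"spin": 0.9},
  {"gripper": 20,"dx": 0,"dy": 0,"dz": 0,"spin": 0},
  {"gripper": 20,"dx": 0,"dy": 0,"dz": 0,"spin": 0},
  {"gripper": 20,"dx": 0,"dy": 0,"dz": 0,"spin": 0},
  {"gripper": 20,"dx": 0,"dy": 0,"dz": 0,"spin": 0},
])

```text
time: 10.3
ee_pos: [0.5034, 0.0808, 0.0147]
eef_rot: [0.632, 0.775, 0.001, -0.001]
ft_force: [-1.9, 5.3, 5.0]
width: 0.0316
```

```bash
python3 -c "
from h import *
st();snap('4',['top','side'])"
```

```text
10.3 TCP dock [-0.0004  0.2049  0.0147] toolx in dock deg 90.05693773944301 F [-1.9  5.3  5. ] w 0.03155793271643208
```

View pics/top4.png

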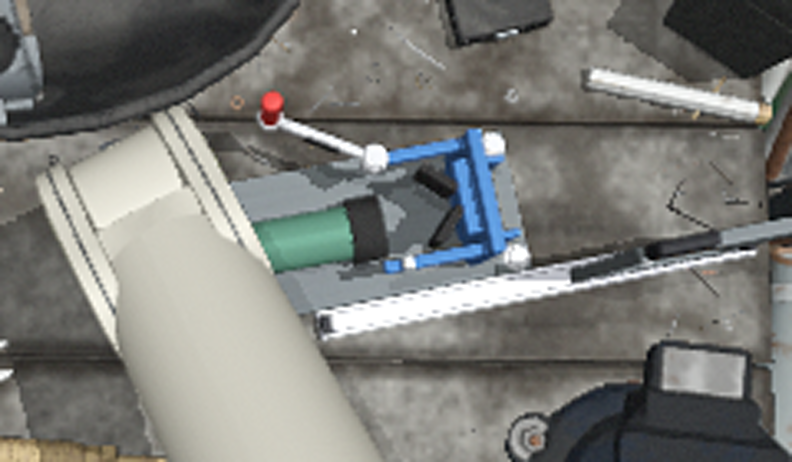

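View pics/side4.png

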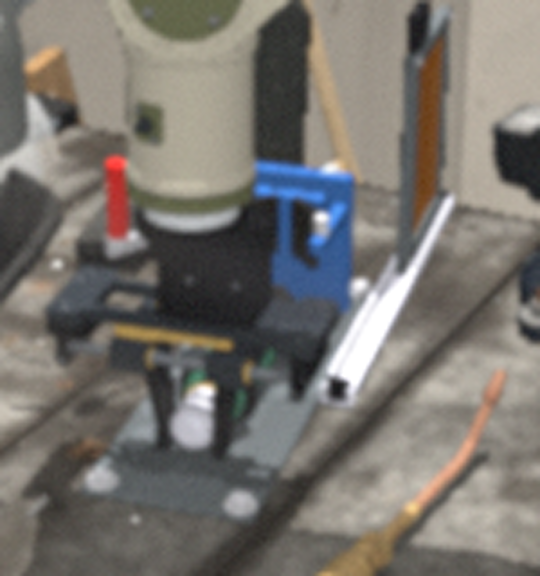

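```bash
python3 - <<'E'
from h import *
z=lambda p:(200+(p[0]+.5)/3.3-.5,150+(p[1]+.5)/3.3-.5)
z0=lambda p:(215+(p[0]+.5)/3.5-.5,170+(p[1]+.5)/3.5-.5)
for nm in ['pics/top0.png']:
    a=cv2.imread(nm)[150:290,200:440];cv2.imwrite('pics/top0b.png',cv2.resize(a,None,fx=3.3,fy=3.3,interpolation=cv2.INTER_CUBIC))
for p in [(379,196),(388,254),(383,226),(345,206),(357,262)]: print(D(onz('top',z(p),.033)))
# boot dark mask in both
for nm in ['top0b','top4']:
    a=cv2.imread(f'pics/{nm}.png').astype(int)
    m=(a.max(2)<62)[170:290,290:400]
    n,l,s,c=cv2.connectedComponentsWithStats(m.astype(np.uint8))
    for k in range(1,n):
        if s[k,4]>300: print(nm,s[k],c[k]+[290,170],D(onz('top',z(c[k]+[290,170]),.045)))
E
```

```text
[0.0224 0.0214 0.033 ]
[-0.0275  0.024   0.033 ]
[-0.0033  0.0233  0.033 ]
[0.0195 0.0515 0.033 ]
[-0.0291  0.0511  0.033 ]
top0b [ 37  32  39  24 479] [347.73068894 212.12526096] [0.0126 0.0516 0.045 ]
top0b [ 48  60  37  41 691] [355.75108538 255.50072359] [-0.0244  0.0523  0.045 ]
top4 [  53   26   45   70 1645] [366.13130699 230.45592705] [-0.0055  0.0395  0.045 ]
```

View pics/top0b.png

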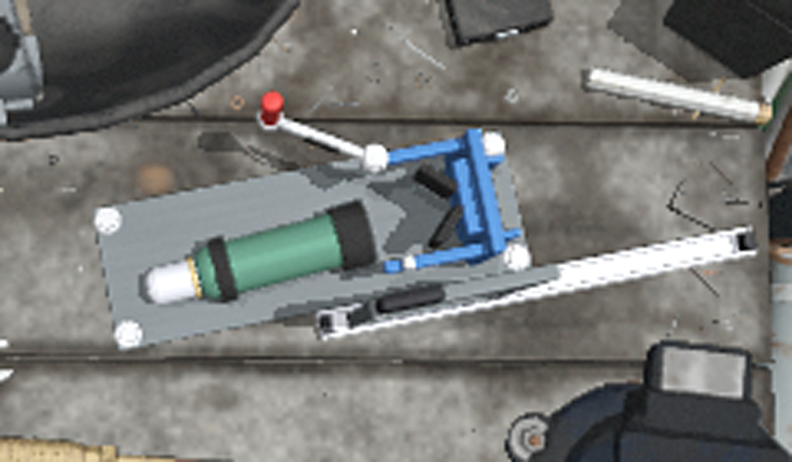

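```bash
python3 - <<'E'
import numpy as np
a,h=176.5,27
t=np.radians(np.r_[0,2,5,9,14:90:5,90]);y=a*np.cos(t)-h*np.sin(t);z=a*np.sin(t)+h*np.cos(t)
for k in range(1,len(t)): print(k,round(np.degrees(t[k])),round((y[k]-y[k-1]),1),round(-(z[k]-z[k-1]),1),'y',round(y[k]+28,1),'z',round(z[k]+6,1))
E
```

```text
1 2 -1.0 -6.1 y 203.5 z 39.1
2 5 -2.0 -9.1 y 201.5 z 48.3
3 9 -3.4 -12.0 y 198.1 z 60.3
4 14 -5.4 -14.6 y 192.7 z 74.9
5 19 -6.6 -14.1 y 186.1 z 89.0
6 24 -7.8 -13.5 y 178.3 z 102.5
7 29 -9.0 -12.7 y 169.3 z 115.2
8 34 -10.1 -11.9 y 159.2 z 127.1
9 39 -11.1 -11.0 y 148.2 z 138.1
10 44 -12.0 -10.0 y 136.2 z 148.0
11 49 -12.8 -8.9 y 123.4 z 156.9
12 54 -13.5 -7.7 y 109.9 z 164.7
13 59 -14.1 -6.5 y 95.8 z 171.2
14 64 -14.7 -5.3 y 81.1 z 176.5
15 69 -15.1 -4.0 y 66.0 z 180.5
16 74 -15.3 -2.7 y 50.7 z 183.1
17 79 -15.5 -1.3 y 35.2 z 184.4
18 84 -15.6 0.1 y 19.6 z 184.4
19 89 -15.5 1.4 y 4.1 z 182.9
20 90 -3.1 0.4 y 1.0 z 182.5
```

>>> arm_command([
  {"gripper": 20,"dx": -0.001,"dy": 0,"dz": -0.0061,"spin": 0},
  {"gripper": 20,"dx": -0.002,"dy": 0,"dz": -0.0091,"spin": 0},
  {"gripper": 20,"dx": -0.0034,"dy": 0,"dz": -0.012,"spin": 0},
  {"gripper": 20,"dx": -0.0054,"dy": 0,"dz": -0.0146,"spin": 0},
  {"gripper": 20,"dx": -0.0066,"dy": 0,"dz": -0.0141,"spin": 0},
  {"gripper": 20,"dx": -0.0078,"dy": 0,"dz": -0.0135,"spin": 0},
  {"gripper": 20,"dx": -0.009,"dy": 0,"dz": -0.0127,"spin": 0},
  {"gripper": 20,"dx": 0,"dy": 0,"dz": 0,"spin": 0},
])

```text
time: 11.4
ee_pos: [0.5116, 0.0434, 0.0978]
eef_rot: [0.633, 0.774, 0.0, 0.001]
ft_force: [-0.9, 1.6, -2.4]
width: 0.031
```

```bash
python3 -c "
from h import *
st();snap('5',['top','side'])"
```

```text
11.4 TCP dock [0.0002 0.1667 0.0978] toolx in dock deg 89.90848036477354 F [-0.9  1.6 -2.4] w 0.03100521111929702
```

View pics/side5.png

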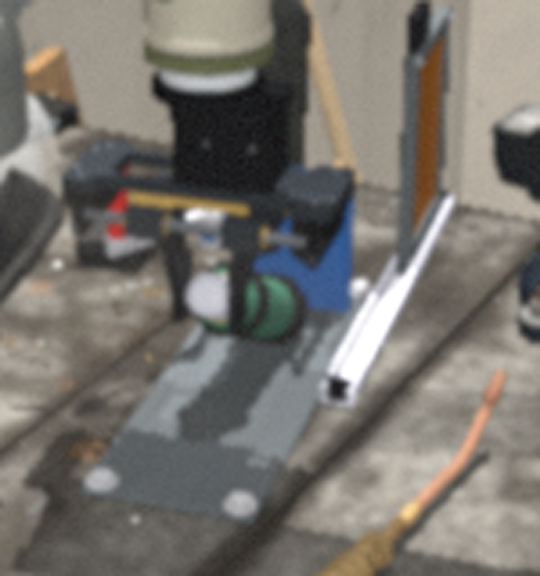

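View pics/top5.png

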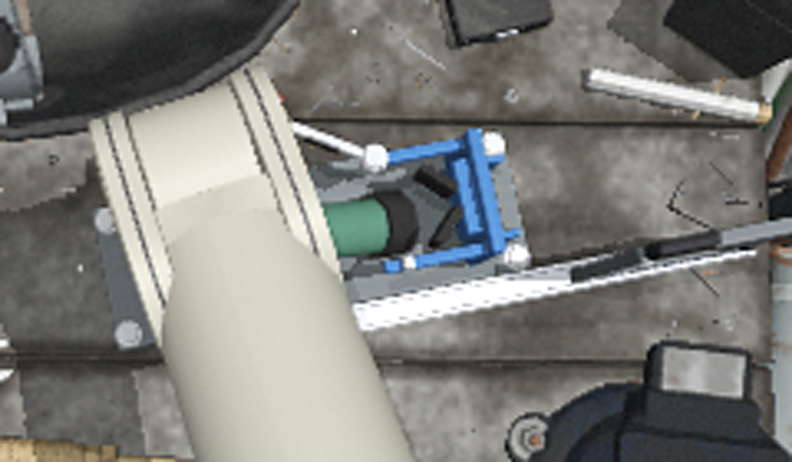

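>>> arm_command([
  {"gripper": 20,"dx": -0.0101,"dy": 0,"dz": -0.0119,"spin": 0},
  {"gripper": 20,"dx": -0.0111,"dy": 0,"dz": -0.011,"spin": 0},
  {"gripper": 20,"dx": -0.012,"dy": 0,"dz": -0.01,"spin": 0},
  {"gripper": 20,"dx": -0.0128,"dy": 0,"dz": -0.0089,"spin": 0},
  {"gripper": 20,"dx": -0.0135,"dy": 0,"dz": -0.0077,"spin": 0},
  {"gripper": 20,"dx": -0.0141,"dy": 0,"dz": -0.0065,"spin": 0},
  {"gripper": 20,"dx": -0.0147,"dy": 0,"dz": -0.0053,"spin": 0},
  {"gripper": 20,"dx": 0,"dy": 0,"dz": 0,"spin": 0},
])

```text
time: 12.5
ee_pos: [0.529, -0.0437, 0.1582]
eef_rot: [0.633, 0.774, 0.0, 0.0]
ft_force: [-0.6, 0.1, -2.6]
width: 0.0313
```

```bash
python3 -c "
from h import *
st();snap('6',['top','side'])"
```

```text
12.5 TCP dock [-0.0004  0.0778  0.1582] toolx in dock deg 89.87515795513619 F [-0.6  0.1 -2.6] w 0.03129552781867022
```

View pics/side6.png

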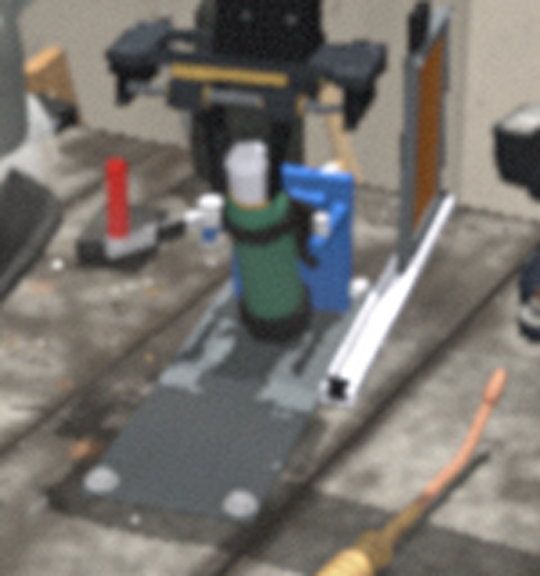

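View pics/top6.png

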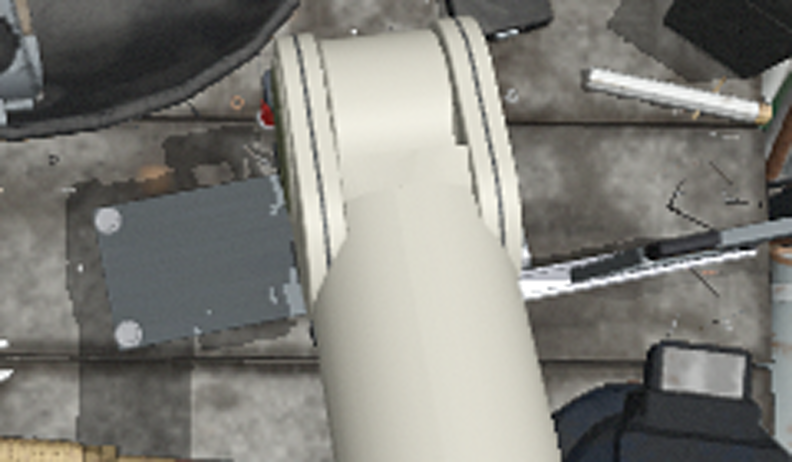

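>>> arm_command([
  {"gripper": 20,"dx": -0.0151,"dy": 0,"dz": -0.004,"spin": 0},
  {"gripper": 20,"dx": -0.0153,"dy": 0,"dz": -0.0027,"spin": 0},
  {"gripper": 20,"dx": -0.0155,"dy": 0,"dz": -0.0013,"spin": 0},
  {"gripper": 20,"dx": -0.0145,"dy": 0,"dz": 0.0001,"spin": 0},
  {"gripper": 20,"dx": -0.01,"dy": 0,"dz": 0.0009,"spin": 0},
  {"gripper": 20,"dx": -0.004,"dy": 0,"dz": 0.0004,"spin": 0},
  {"gripper": 20,"dx": -0.002,"dy": 0,"dz": 0.0002,"spin": 0},
  {"gripper": 20,"dx": 0,"dy": 0,"dz": 0,"spin": 0},
])

```text
time: 13.6
ee_pos: [0.5445, -0.1146, 0.1648]
eef_rot: [0.631, 0.776, 0.001, -0.0]
ft_force: [0.4, 6.5, -2.3]
width: 0.0313
```

```bash
python3 -c "
from h import *
st();snap('7',['side'])"
```

```text
13.6 TCP dock [0.0006 0.0052 0.1648] toolx in dock deg 90.13016963915196 F [ 0.4  6.5 -2.3] w 0.031269428719878596
```

View pics/side7.png

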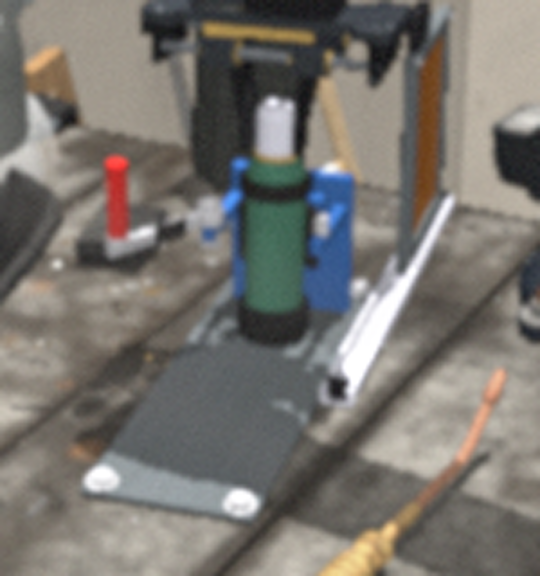

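>>> arm_command([
  {"gripper": 20,"dx": -0.001,"dy": 0,"dz": 0.0005,"spin": 0},
  {"gripper": 20,"dx": -0.001,"dy": 0,"dz": 0.0005,"spin": 0},
  {"gripper": 20,"dx": -0.001,"dy": 0,"dz": 0.0005,"spin": 0},
  {"gripper": 20,"dx": -0.001,"dy": 0,"dz": 0.0005,"spin": 0},
  {"gripper": 20,"dx": -0.001,"dy": 0,"dz": 0.0005,"spin": 0},
  {"gripper": 20,"dx": 0,"dy": 0,"dz": 0,"spin": 0},
  {"gripper": 20,"dx": 0,"dy": 0,"dz": 0,"spin": 0},
  {"gripper": 20,"dx": 0,"dy": 0,"dz": 0,"spin": 0},
])

```text
time: 14.65
ee_pos: [0.546, -0.1168, 0.1642]
eef_rot: [0.63, 0.777, 0.002, -0.0]
ft_force: [-6.6, 16.5, 14.8]
width: 0.0312
```

```bash
python3 -c "
from h import *
st();snap('8',['wrist'])"
```

```text
14.65 TCP dock [0.0016 0.0028 0.1642] toolx in dock deg 90.28447820676739 F [-6.6 16.5 14.8] w 0.031213536100336146
```

View pics/wrist8.png

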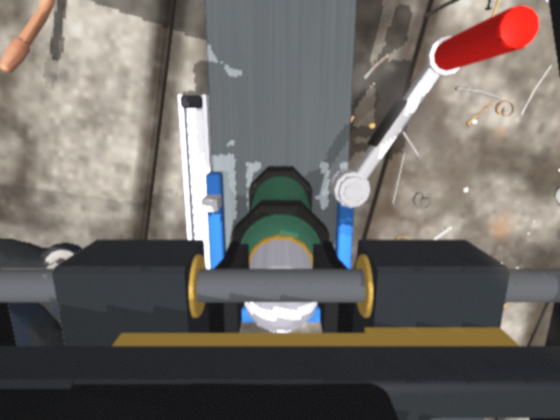

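```bash
python3 - <<'E'
from h import *
i=cams.camera_info('wrist')
for p,z in [((280,167),.034),((280,200),.140),((280,236),.155),((352,189),.122),((192,101),.014)]: print(p,D(onz('w',p,z,i)))
for P in ([0,.027],[0,.0]): pass
E
```

```text
(280, 167) [0.0003 0.035  0.034 ]
(280, 200) [0.0002 0.0303 0.14  ]
(280, 236) [0.0003 0.0146 0.155 ]
(352, 189) [0.0429 0.0332 0.122 ]
(192, 101) [-0.075   0.0883  0.014 ]
```

>>> arm_command([
  {"gripper": 20,"dx": 0.002,"dy": 0,"dz": -0.001,"spin": 0},
  {"gripper": 20,"dx": 0.002,"dy": 0,"dz": -0.001,"spin": 0},
  {"gripper": 20,"dx": 0,"dy": 0,"dz": 0,"spin": 0},
  {"gripper": 45,"dx": 0,"dy": 0,"dz": 0,"spin": 0},
  {"gripper": 70,"dx": 0,"dy": 0,"dz": 0,"spin": 0},
  {"gripper": 70,"dx": 0,"dy": 0,"dz": 0,"spin": 0},
  {"gripper": 70,"dx": 0,"dy": 0,"dz": 0,"spin": 0},
  {"gripper": 70,"dx": 0,"dy": 0,"dz": 0,"spin": 0},
])

```text
time: 15.7
ee_pos: [0.5441, -0.1181, 0.1639]
eef_rot: [0.632, 0.775, -0.0, 0.0]
ft_force: [0.6, 0.0, 0.9]
width: 0.0598
```

```bash
python3 - <<'E'
from h import *
st();i=snap('9',['wrist'])
im=cv2.imread('pics/wrist9.png');cv2.imwrite('pics/wrist9z.png',cv2.resize(im[80:330,150:410],None,fx=2.4,fy=2.4,interpolation=cv2.INTER_CUBIC))
E
```

```text
15.7 TCP dock [-0.0005  0.0019  0.1639] toolx in dock deg 89.9986523205411 F [0.6 0.  0.9] w 0.05983135427321434
```

View pics/wrist9z.png

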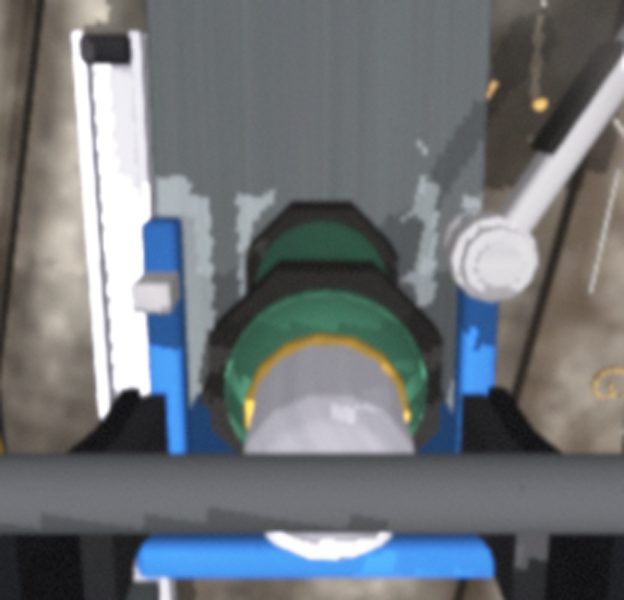

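```bash
python3 - <<'E'
from h import *
i=cams.camera_info('wrist')
u=lambda a,b:(150+a/2.4,80+b/2.4)
for n,p,z in [('boot bot',u(322,203),.006),('bootTopInner',u(322,224),.034),('bump bot',u(322,262),.126),('bump top',u(322,293),.140),('arm tip',u(162,220),.106),('pin',u(493,257),.122),('captip back',u(330,558),.198),('cap axis ring front',u(328,336),.155)]: print(n,D(onz('w',p,z,i)))
E
```

```text
boot bot [0.0017 0.0324 0.006 ]
bootTopInner [0.0015 0.0285 0.034 ]
bump bot [0.0006 0.0328 0.126 ]
bump top [0.0005 0.0283 0.14  ]
arm tip [-0.0413  0.0401  0.106 ]
pin [0.0427 0.0333 0.122 ]
captip back [ 0.0014 -0.0045  0.198 ]
cap axis ring front [0.0016 0.0225 0.155 ]
```

>>> arm_command([
  {"gripper": 20,"dx": 0,"dy": 0,"dz": 0,"spin": 0},
  {"gripper": 20,"dx": 0,"dy": 0,"dz": 0,"spin": 0},
  {"gripper": 20,"dx": 0,"dy": 0,"dz": 0,"spin": 0},
  {"gripper": 20,"dx": 0,"dy": 0,"dz": 0,"spin": 0},
  {"gripper": 20,"dx": 0,"dy": 0,"dz": 0,"spin": 0},
  {"gripper": 20,"dx": 0,"dy": 0,"dz": 0,"spin": 0},
  {"gripper": 20,"dx": 0,"dy": 0,"dz": 0,"spin": 0},
  {"gripper": 20,"dx": 0,"dy": 0,"dz": 0,"spin": 0},
], grip_force=45)

```text
time: 16.75
ee_pos: [0.5444, -0.1179, 0.164]
eef_rot: [0.632, 0.775, 0.0, 0.0]
ft_force: [2.9, -0.4, -0.4]
width: 0.0308
```

```bash
python3 -c "
from h import *
st();print(read_state()['torque'])"
```

```text
16.75 TCP dock [-0.0002  0.002   0.164 ] toolx in dock deg 90.00530585065492 F [ 2.9 -0.4 -0.4] w 0.030778581943893928
[ 0.19982294 -0.98153502 -0.01964834]
```

>>> arm_command([
  {"gripper": 20,"dx": 0,"dy": 0,"dz": -0.0004,"spin": 0},
  {"gripper": 20,"dx": 0,"dy": 0,"dz": -0.0003,"spin": 0},
  {"gripper": 20,"dx": -0.0008,"dy": 0,"dz": 0,"spin": 0},
  {"gripper": 20,"dx": -0.0008,"dy": 0,"dz": 0,"spin": 0},
  {"gripper": 20,"dx": -0.0008,"dy": 0,"dz": 0,"spin": 0},
  {"gripper": 20,"dx": -0.0008,"dy": 0,"dz": 0,"spin": 0},
  {"gripper": 20,"dx": 0,"dy": 0,"dz": 0,"spin": 0},
  {"gripper": 20,"dx": 0,"dy": 0,"dz": 0,"spin": 0},
])

```text
time: 17.75
ee_pos: [0.5447, -0.1211, 0.1644]
eef_rot: [0.632, 0.775, -0.0, -0.0]
ft_force: [-0.0, 0.5, -7.1]
width: 0.0303
```

```bash
python3 -c "
from h import *
st();print(read_state()['torque'])"
```

```text
17.75 TCP dock [-0.0005 -0.0012  0.1644] toolx in dock deg 90.00341001003618 F [-0.   0.5 -7.1] w 0.030298950829808373
[ 0.07922653 -0.16123698 -0.03896315]
```

>>> arm_command([
  {"gripper": 20,"dx": -0.0005,"dy": 0,"dz": 0.0003,"spin": 0},
  {"gripper": 20,"dx": -0.0007,"dy": 0,"dz": 0,"spin": 0},
  {"gripper": 20,"dx": -0.0007,"dy": 0,"dz": 0,"spin": 0},
  {"gripper": 20,"dx": -0.0007,"dy": 0,"dz": 0,"spin": 0},
  {"gripper": 20,"dx": 0,"dy": 0,"dz": 0,"spin": 0},
  {"gripper": 20,"dx": 0,"dy": 0,"dz": 0,"spin": 0},
  {"gripper": 20,"dx": 0,"dy": 0,"dz": 0,"spin": 0},
  {"gripper": 20,"dx": 0,"dy": 0,"dz": 0,"spin": 0},
])

```text
time: 18.75
ee_pos: [0.5455, -0.123, 0.1644]
eef_rot: [0.632, 0.775, 0.0, -0.0]
ft_force: [1.1, 5.2, -5.7]
width: 0.031
```

```bash
python3 -c "
from h import *
st();print(read_state()['torque']);i=snap('10',['wrist'])
im=cv2.imread('pics/wrist10.png');cv2.imwrite('pics/wrist10z.png',cv2.resize(im[80:330,150:410],None,fx=2.4,fy=2.4,interpolation=cv2.INTER_CUBIC))"
```

```text
18.75 TCP dock [-1.000e-04 -3.100e-03  1.644e-01] toolx in dock deg 90.0388595381317 F [ 1.1  5.2 -5.7] w 0.030969491801317674
[ 1.38629896 -0.18668461 -0.08789257]
```

View pics/wrist10z.png

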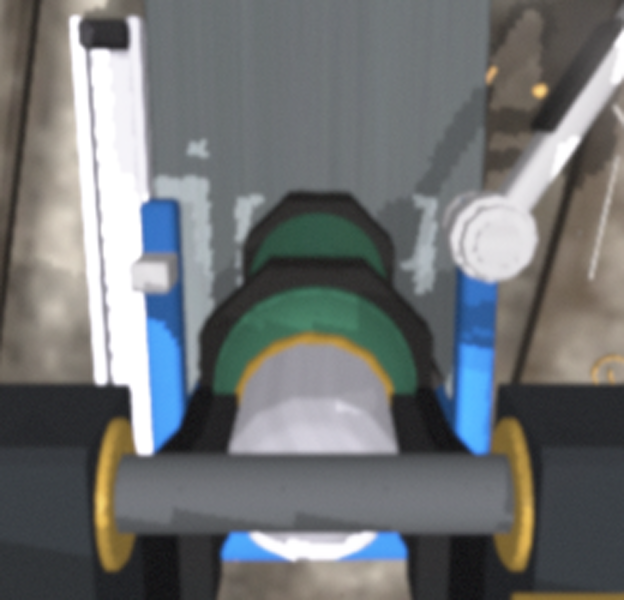

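```bash
python3 - <<'E'
from h import *
i=cams.camera_info('wrist')
u=lambda a,b:(150+a/2.4,80+b/2.4)
for n,p,z in [('boot bot',u(318,193),.006),('bootTopInner',u(318,213),.034),('bump bot',u(318,257),.126),('bump top',u(318,287),.140),('arm tip',u(162,200),.106),('pin',u(493,237),.122),('cap axis ring front',u(318,335),.155),('rail',u(104,24),.014)]: print(n,D(onz('w',p,z,i)))
E
```

```text
boot bot [0.0006 0.0311 0.006 ]
bootTopInner [0.0005 0.0272 0.034 ]
bump bot [-0.      0.0288  0.126 ]
bump top [-1.00e-04  2.45e-02  1.40e-01]
arm tip [-0.0408  0.0402  0.106 ]
pin [0.0429 0.0331 0.122 ]
cap axis ring front [-0.0002  0.0174  0.155 ]
rail [-0.075   0.0911  0.014 ]
```

>>> arm_command([
  {"gripper": 20,"dx": 0.0025,"dy": 0,"dz": 0.0002,"spin": 0},
  {"gripper": 20,"dx": 0.0025,"dy": 0,"dz": 0.0002,"spin": 0},
  {"gripper": 45,"dx": 0,"dy": 0,"dz": 0,"spin": 0},
  {"gripper": 45,"dx": 0,"dy": 0,"dz": 0,"spin": 0},
  {"gripper": 45,"dx": 0,"dy": 0,"dz": 0,"spin": 0},
  {"gripper": 45,"dx": 0,"dy": 0,"dz": 0,"spin": 0},
  {"gripper": 20,"dx": 0,"dy": 0,"dz": 0,"spin": 0},
  {"gripper": 20,"dx": 0,"dy": 0,"dz": 0,"spin": 0},
])

```text
time: 19.8
ee_pos: [0.5447, -0.1187, 0.164]
eef_rot: [0.632, 0.775, 0.0, 0.0]
ft_force: [2.4, -0.0, -0.1]
width: 0.0308
```

```bash
python3 -c "
from h import *
st();print(read_state()['torque']);i=snap('11',['wrist'])
im=cv2.imread('pics/wrist11.png');cv2.imwrite('pics/wrist11z.png',cv2.resize(im[80:330,150:410],None,fx=2.4,fy=2.4,interpolation=cv2.INTER_CUBIC))"
```

```text
19.8 TCP dock [-1.00e-04  1.30e-03  1.64e-01] toolx in dock deg 90.01017710624758 F [ 2.4 -0.  -0.1] w 0.03079575452315927
[ 0.00305718 -0.57506294 -0.07466029]
```

View pics/wrist11z.png

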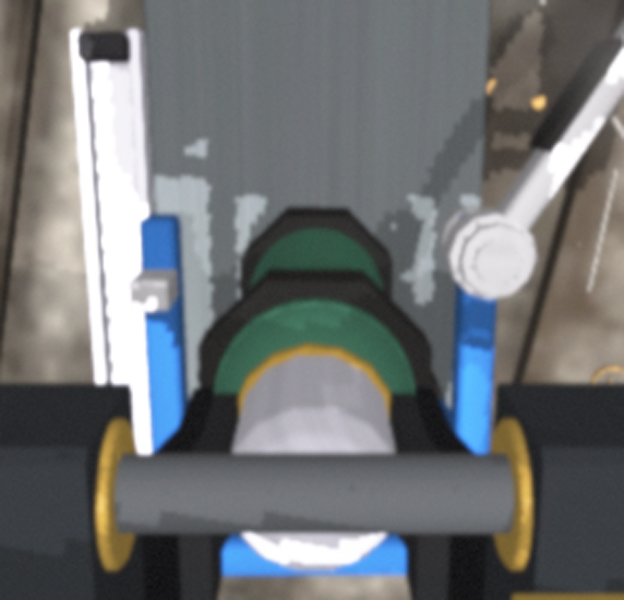

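```bash
python3 - <<'E'
from h import *
i=cams.camera_info('wrist')
u=lambda a,b:(150+a/2.4,80+b/2.4)
for n,p,z in [('boot bot',u(318,209),.006),('bootTopInner',u(318,228),.034),('bump bot',u(318,272),.126),('bump top',u(318,301),.140),('arm tip',u(162,216),.106),('pin',u(493,253),.122),('cap axis ring front',u(318,346),.155),('rail',u(104,38),.014)]: print(n,D(onz('w',p,z,i)))
E
```

```text
boot bot [0.0008 0.0294 0.006 ]
bootTopInner [0.0006 0.0263 0.034 ]
bump bot [1.00e-04 2.96e-02 1.26e-01]
bump top [-0.      0.0257  0.14  ]
arm tip [-0.0408  0.0404  0.106 ]
pin [0.0431 0.0336 0.122 ]
cap axis ring front [-1.00e-04  1.95e-02  1.55e-01]
rail [-0.075   0.0908  0.014 ]
```

>>> arm_command([
  {"gripper": 70,"dx": 0,"dy": 0,"dz": 0,"spin": 0},
  {"gripper": 70,"dx": 0,"dy": 0,"dz": 0,"spin": 0},
  {"gripper": 70,"dx": 0,"dy": 0,"dz": 0,"spin": 0},
  {"gripper": 70,"dx": 0,"dy": 0,"dz": -0.02,"spin": 0},
  {"gripper": 70,"dx": 0,"dy": 0,"dz": -0.035,"spin": 0},
  {"gripper": 70,"dx": 0,"dy": 0,"dz": -0.035,"spin": 0},
  {"gripper": 70,"dx": 0.035,"dy": 0.03,"dz": 0,"spin": 0},
  {"gripper": 70,"dx": 0.035,"dy": 0.03,"dz": 0,"spin": 0},
], grip_force=15)

```text
time: 20.85
ee_pos: [0.5896, -0.0378, 0.2544]
eef_rot: [0.633, 0.774, 0.0, 0.001]
ft_force: [-0.2, 0.4, -0.2]
width: 0.061
```

>>> arm_command([
  {"gripper": 70,"dx": 0.032,"dy": 0.031,"dz": 0,"spin": 0},
  {"gripper": 70,"dx": 0,"dy": 0,"dz": 0,"spin": 10},
  {"gripper": 70,"dx": 0,"dy": 0,"dz": 0,"spin": 10},
  {"gripper": 70,"dx": 0,"dy": 0,"dz": 0,"spin": 10},
  {"gripper": 70,"dx": 0,"dy": 0,"dz": 0,"spin": 10},
  {"gripper": 70,"dx": 0,"dy": 0,"dz": 0,"spin": 10},
  {"gripper": 70,"dx": 0,"dy": 0,"dz": 0,"spin": 10},
  {"gripper": 70,"dx": 0,"dy": 0,"dz": 0,"spin": 10},
])

```text
time: 21.85
ee_pos: [0.6128, -0.0006, 0.2537]
eef_rot: [0.963, 0.27, -0.0, 0.0]
ft_force: [0.8, 0.2, 0.1]
width: 0.0608
```

```bash
python3 - <<'E'
from h import *
st();i=snap('12')
z0=lambda p:(215+(p[0]+.5)/3.5-.5,170+(p[1]+.5)/3.5-.5)
print('grip',D(onz('top',z0((237,34)),.182)),'base',D(onz('top',z0((237,60)),.12)))
E
```

```text
21.85 TCP dock [0.0905 0.1033 0.2537] toolx in dock deg 19.67363282282524 F [0.8 0.2 0.1] w 0.06076434705076502
grip [0.0916 0.1039 0.182 ] base [0.0852 0.1034 0.12  ]
```

View pics/wrist12.png

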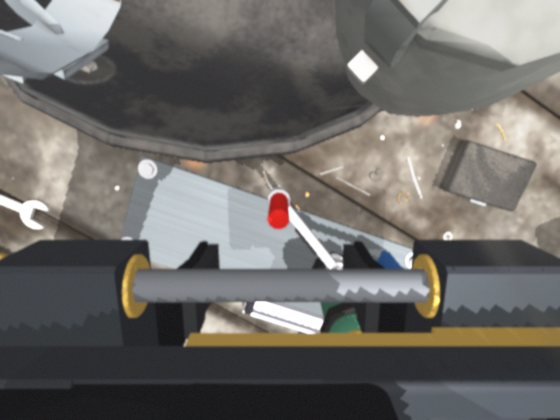

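View pics/side12.png

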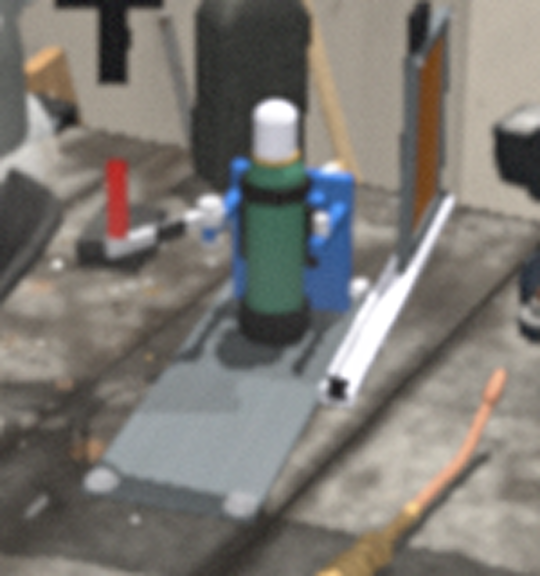

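View pics/top12.png

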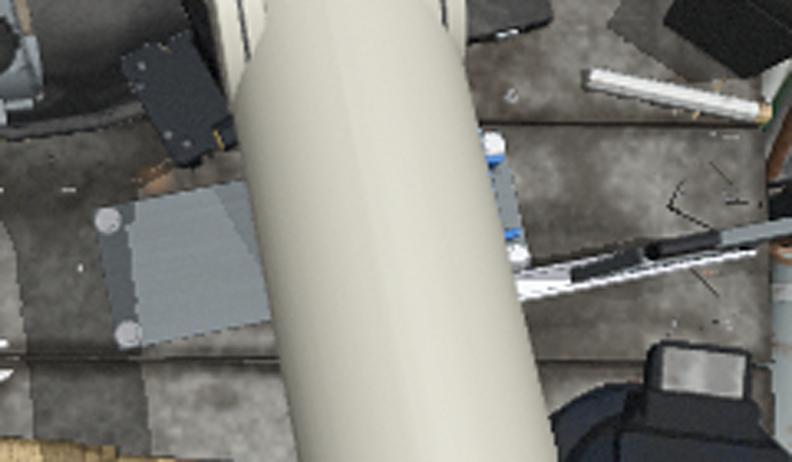

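```bash
python3 - <<'E'
from h import *
a=cv2.imread('pics/side0.png')[130:300,90:280];cv2.imwrite('pics/helm.png',cv2.resize(a,None,fx=3.5,fy=3.5,interpolation=cv2.INTER_CUBIC))
for px in [(238,200),(225,220)]:
  for z in (0,.03,.06,.09,.12,.15,.18):
    P=onz('side',px,z);print(px,z,D(P),proj('top',P).round(0)[0])
E
```

```text
(238, 200) 0 [ 0.296  -0.2378  0.    ] [379. 105.]
(238, 200) 0.03 [ 0.2673 -0.1729  0.03  ] [363. 115.]
(238, 200) 0.06 [ 0.2385 -0.1079  0.06  ] [345. 124.]
(238, 200) 0.09 [ 0.2098 -0.0429  0.09  ] [326. 135.]
(238, 200) 0.12 [0.181  0.0221 0.12  ] [306. 146.]
(238, 200) 0.15 [0.1523 0.087  0.15  ] [284. 158.]
(238, 200) 0.18 [0.1236 0.152  0.18  ] [261. 171.]
(225, 220) 0 [ 0.2726 -0.0759  0.    ] [328. 123.]
(225, 220) 0.03 [ 0.2448 -0.0179  0.03  ] [312. 132.]
(225, 220) 0.06 [0.2171 0.0401 0.06  ] [295. 141.]
(225, 220) 0.09 [0.1894 0.098  0.09  ] [277. 151.]
(225, 220) 0.12 [0.1617 0.156  0.12  ] [257. 162.]
(225, 220) 0.15 [0.1339 0.214  0.15  ] [236. 174.]
(225, 220) 0.18 [0.1062 0.272  0.18  ] [214. 187.]
```

View pics/helm.png

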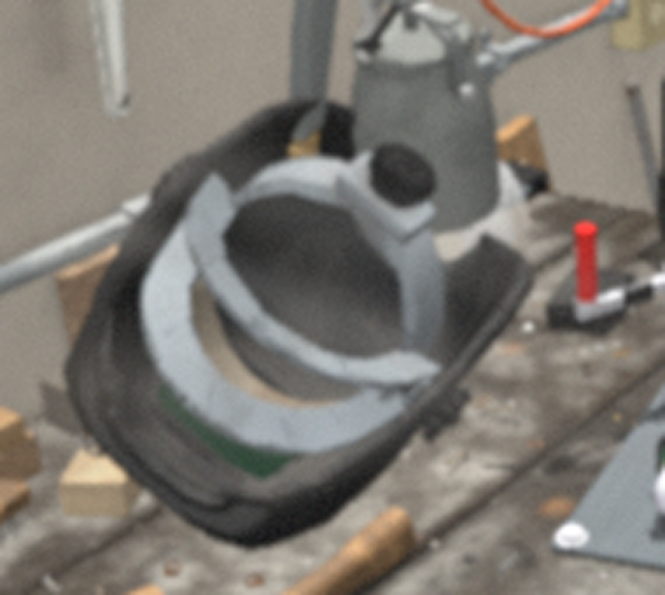

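>>> arm_command([
  {"gripper": 70,"dx": 0,"dy": 0,"dz": 0,"spin": 10},
  {"gripper": 70,"dx": 0,"dy": 0,"dz": 0.03,"spin": 10},
  {"gripper": 70,"dx": 0,"dy": 0,"dz": 0.04,"spin": 0},
  {"gripper": 70,"dx": 0,"dy": 0,"dz": 0.034,"spin": 0},
  {"gripper": 10,"dx": 0,"dy": 0,"dz": 0,"spin": 0},
  {"gripper": 10,"dx": 0,"dy": 0,"dz": 0,"spin": 0},
  {"gripper": 10,"dx": 0,"dy": 0,"dz": 0,"spin": 0},
  {"gripper": 10,"dx": 0,"dy": 0,"dz": 0,"spin": 0},
])

```text
time: 23.0
ee_pos: [0.6135, -0.0005, 0.151]
eef_rot: [0.995, 0.101, 0.001, 0.0]
ft_force: [-0.1, 0.4, 1.1]
width: 0.0288
```

>>> arm_command([
  {"gripper": 10,"dx": 0,"dy": 0,"dz": 0,"spin": 0},
  {"gripper": 10,"dx": 0,"dy": 0,"dz": 0,"spin": 0},
  {"gripper": 10,"dx": 0,"dy": 0,"dz": 0,"spin": 0},
  {"gripper": 10,"dx": 0,"dy": 0,"dz": 0,"spin": 0},
  {"gripper": 10,"dx": 0,"dy": 0,"dz": 0,"spin": 0},
  {"gripper": 10,"dx": 0,"dy": 0,"dz": 0,"spin": 0},
  {"gripper": 10,"dx": 0,"dy": 0,"dz": 0,"spin": 0},
  {"gripper": 10,"dx": 0,"dy": 0,"dz": 0,"spin": 0},
])

```text
time: 24.0
ee_pos: [0.6134, 0.0013, 0.1504]
eef_rot: [0.995, 0.102, 0.001, -0.001]
ft_force: [0.9, 5.2, 1.5]
width: 0.0156
```

```bash
python3 - <<'E'
from h import *
st()
s=read_state();P=D(s['ee_pos']);pin=np.array([.043,.030]);v=P[:2]-pin;ph=np.arctan2(v[1],v[0]);print(np.hypot(*v),np.degrees(ph))
n=16;a=np.linspace(ph,np.pi,n+1);q=pin+.088*np.c_[np.cos(a),np.sin(a)];q[0]=P[:2]
d=np.diff(q,axis=0)*1000
print(np.c_[d[:,0],-d[:,1]].round(1),q[-1])
E
```

```text
24.0 TCP dock [0.0914 0.1049 0.1504] toolx in dock deg 0.09471115664553409 F [0.9 5.2 1.5] w 0.015579929628650157
0.0891771831804526 57.12966063223617
[[-10.9  -4.7]
 [-11.   -4.3]
 [-11.5  -2.8]
 [-11.7  -1.2]
 [-11.8   0.3]
 [-11.6   1.9]
 [-11.3   3.5]
 [-10.7   4.9]
 [-10.    6.3]
 [ -9.    7.6]
 [ -7.9   8.7]
 [ -6.7   9.7]
 [ -5.3  10.5]
 [ -3.9  11.1]
 [ -2.4  11.5]
 [ -0.8  11.8]] [-0.045  0.03 ]
```

>>> arm_command([
  {"gripper": 10,"dx": -0.0109,"dy": -0.0047,"dz": 0,"spin": 0},
  {"gripper": 10,"dx": -0.011,"dy": -0.0043,"dz": 0,"spin": 0},
  {"gripper": 10,"dx": -0.0115,"dy": -0.0028,"dz": 0,"spin": 0},
  {"gripper": 10,"dx": -0.0117,"dy": -0.0012,"dz": 0,"spin": 0},
  {"gripper": 10,"dx": -0.0118,"dy": 0.0003,"dz": 0,"spin": 0},
  {"gripper": 10,"dx": -0.0116,"dy": 0.0019,"dz": 0,"spin": 0},
  {"gripper": 10,"dx": -0.0113,"dy": 0.0035,"dz": 0,"spin": 0},
  {"gripper": 10,"dx": -0.0107,"dy": 0.0049,"dz": 0,"spin": 0},
])

```text
time: 25.0
ee_pos: [0.5226, -0.0116, 0.1502]
eef_rot: [0.995, 0.104, -0.001, -0.003]
ft_force: [-6.6, 16.3, 6.9]
width: 0.0156
```

>>> arm_command([
  {"gripper": 10,"dx": -0.01,"dy": 0.0063,"dz": 0,"spin": 0},
  {"gripper": 10,"dx": -0.009,"dy": 0.0076,"dz": 0,"spin": 0},
  {"gripper": 10,"dx": -0.0079,"dy": 0.0087,"dz": 0,"spin": 0},
  {"gripper": 10,"dx": -0.0067,"dy": 0.0097,"dz": 0,"spin": 0},
  {"gripper": 10,"dx": -0.0053,"dy": 0.0105,"dz": 0,"spin": 0},
  {"gripper": 10,"dx": -0.0039,"dy": 0.0111,"dz": 0,"spin": 0},
  {"gripper": 10,"dx": 0,"dy": 0,"dz": 0,"spin": 0},
  {"gripper": 10,"dx": 0,"dy": 0,"dz": 0,"spin": 0},
])

```text
time: 26.0
ee_pos: [0.4895, -0.0784, 0.1491]
eef_rot: [0.995, 0.101, -0.004, -0.0]
ft_force: [-14.8, -0.7, 5.6]
width: 0.0156
```

```bash
python3 - <<'E'
from h import *
st();snap('13',['side','wrist'])
E
```

```text
26.0 TCP dock [-0.046   0.0518  0.1491] toolx in dock deg -0.03223508135197939 F [-14.8  -0.7   5.6] w 0.015634118510204062
```

View pics/side13.png

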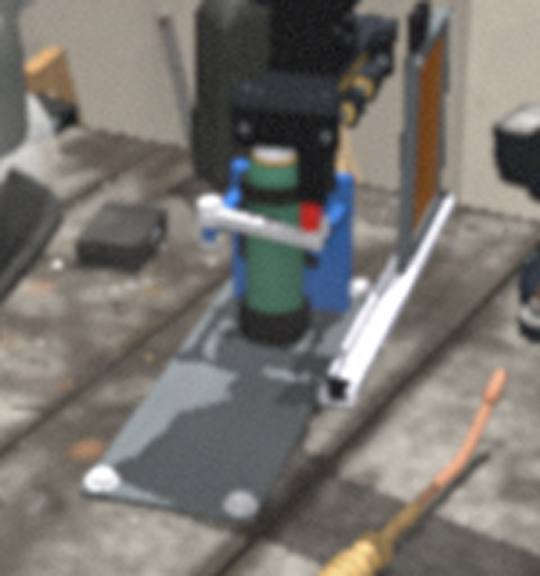

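View pics/wrist13.png

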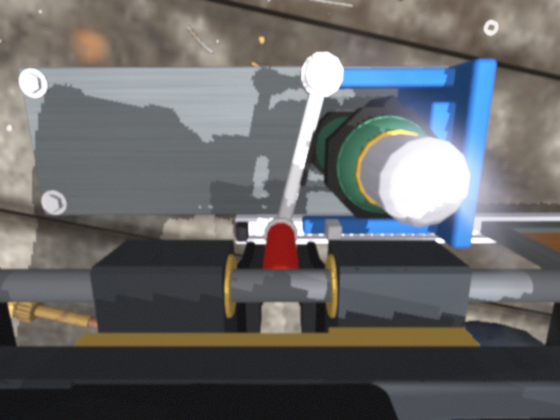

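>>> arm_command([
  {"gripper": 10,"dx": -0.002,"dy": 0.006,"dz": 0,"spin": 0},
  {"gripper": 10,"dx": -0.0015,"dy": 0.006,"dz": 0,"spin": 0},
  {"gripper": 10,"dx": -0.001,"dy": 0.005,"dz": 0,"spin": 0},
  {"gripper": 10,"dx": 0,"dy": 0.004,"dz": 0,"spin": 0},
  {"gripper": 10,"dx": 0,"dy": 0.002,"dz": 0,"spin": 0},
  {"gripper": 10,"dx": 0,"dy": 0.002,"dz": 0,"spin": 0},
  {"gripper": 10,"dx": 0,"dy": 0,"dz": 0,"spin": 0},
  {"gripper": 10,"dx": 0,"dy": 0,"dz": 0,"spin": 0},
])

```text
time: 27.1
ee_pos: [0.4916, -0.1, 0.1492]
eef_rot: [0.995, 0.102, -0.002, -0.002]
ft_force: [-10.1, 12.3, 3.8]
width: 0.0157
```

```bash
python3 - <<'E'
from h import *
st();snap('14',['side','wrist'])
im=cv2.imread('pics/wrist14.png');cv2.imwrite('pics/wrist14z.png',cv2.resize(im[40:290,220:510],None,fx=2.4,fy=2.4,interpolation=cv2.INTER_CUBIC))
E
```

```text
27.1 TCP dock [-0.0483  0.0302  0.1492] toolx in dock deg 0.16223180955588035 F [-10.1  12.3   3.8] w 0.01569756001877496
```

View pics/wrist14z.png

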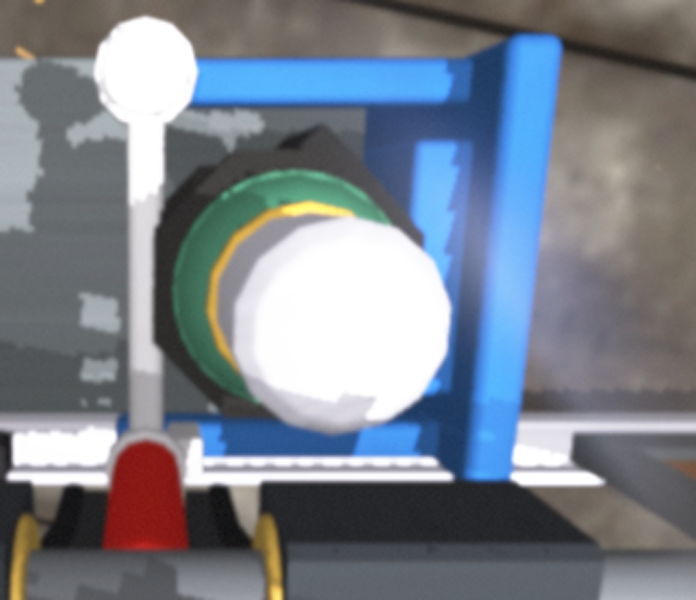

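>>> arm_command([
  {"gripper": 10,"dx": 0,"dy": 0.0015,"dz": 0,"spin": 0},
  {"gripper": 10,"dx": 0,"dy": 0.0015,"dz": 0,"spin": 0},
  {"gripper": 10,"dx": 0,"dy": 0,"dz": 0,"spin": 0},
  {"gripper": 10,"dx": 0,"dy": 0,"dz": 0,"spin": 0},
  {"gripper": 10,"dx": 0,"dy": 0,"dz": 0,"spin": 0},
  {"gripper": 10,"dx": 0,"dy": 0,"dz": 0,"spin": 0},
  {"gripper": 10,"dx": 0,"dy": -0.001,"dz": 0,"spin": 0},
  {"gripper": 10,"dx": 0,"dy": -0.001,"dz": 0,"spin": 0},
])

```text
time: 28.2
ee_pos: [0.4916, -0.1, 0.1492]
eef_rot: [0.995, 0.103, -0.002, -0.002]
ft_force: [-11.1, 14.0, 4.2]
width: 0.0156
```

```bash
python3 - <<'E'
from h import *
st()
E
```

```text
28.2 TCP dock [-0.0483  0.0302  0.1492] toolx in dock deg 0.21784747571568808 F [-11.1  14.    4.2] w 0.015631748354785452
```

>>> arm_command([
  {"gripper": 10,"dx": -0.001,"dy": -0.002,"dz": 0,"spin": 0},
  {"gripper": 45,"dx": 0,"dy": 0,"dz": 0,"spin": 0},
  {"gripper": 45,"dx": 0,"dy": 0,"dz": 0,"spin": 0},
  {"gripper": 45,"dx": 0,"dy": 0,"dz": 0,"spin": 0},
  {"gripper": 45,"dx": 0,"dy": 0,"dz": -0.02,"spin": 0},
  {"gripper": 45,"dx": 0,"dy": 0,"dz": -0.04,"spin": 0},
  {"gripper": 80,"dx": 0,"dy": 0,"dz": -0.045,"spin": 0},
  {"gripper": 80,"dx": 0,"dy": 0,"dz": 0,"spin": 0},
])

```text
time: 29.2
ee_pos: [0.494, -0.1029, 0.2586]
eef_rot: [0.995, 0.101, 0.003, 0.001]
ft_force: [0.2, 0.6, -0.7]
width: 0.0517
```

```bash
python3 - <<'E'
from h import *
st();i=snap('15',['side','wrist'])
E
```

```text
29.2 TCP dock [-0.0465  0.0269  0.2586] toolx in dock deg -0.02285296052489194 F [ 0.2  0.6 -0.7] w 0.05171478592856234
```

View pics/wrist15.png

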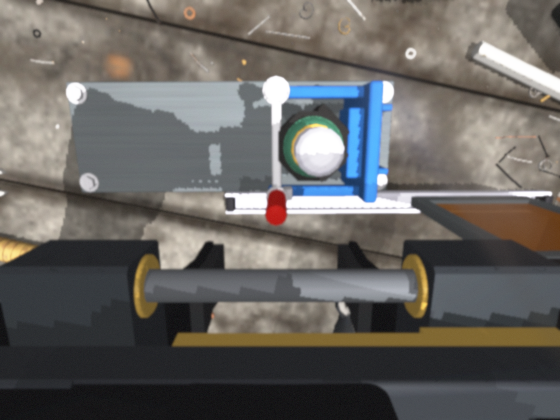

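View pics/side15.png

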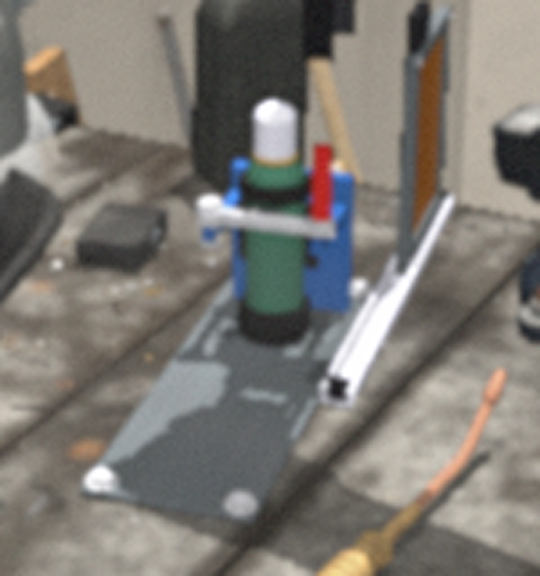

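>>> arm_command([
  {"gripper": 85,"dx": -0.0071,"dy": 0.046,"dz": 0,"spin": 0},
  {"gripper": 85,"dx": -0.0071,"dy": 0.046,"dz": 0,"spin": 0},
  {"gripper": 85,"dx": -0.0071,"dy": 0.046,"dz": 0,"spin": 0},
  {"gripper": 85,"dx": -0.0071,"dy": 0.046,"dz": 0,"spin": 0},
  {"gripper": 85,"dx": 0,"dy": 0,"dz": 0,"spin": 0},
  {"gripper": 85,"dx": 0,"dy": 0,"dz": 0.025,"spin": 0},
  {"gripper": 85,"dx": 0,"dy": 0,"dz": 0.024,"spin": 0},
  {"gripper": 40,"dx": 0,"dy": 0,"dz": 0,"spin": 0},
])

```text
time: 30.3
ee_pos: [0.5007, -0.2871, 0.204]
eef_rot: [0.995, 0.102, -0.001, -0.001]
ft_force: [0.5, -0.2, 0.9]
width: 0.0696
```

>>> arm_command([
  {"gripper": 40,"dx": 0,"dy": 0,"dz": 0,"spin": 0},
  {"gripper": 40,"dx": 0,"dy": 0,"dz": 0,"spin": 0},
  {"gripper": 40,"dx": 0,"dy": 0,"dz": 0,"spin": 0},
  {"gripper": 40,"dx": 0,"dy": -0.01,"dz": 0,"spin": 0},
  {"gripper": 40,"dx": 0,"dy": -0.02,"dz": 0,"spin": 0},
  {"gripper": 40,"dx": 0,"dy": -0.026,"dz": 0,"spin": 0},
  {"gripper": 40,"dx": 0,"dy": -0.026,"dz": 0,"spin": 0},
  {"gripper": 40,"dx": 0,"dy": -0.026,"dz": 0,"spin": 0},
])

```text
time: 31.3
ee_pos: [0.4791, -0.1812, 0.2063]
eef_rot: [0.995, 0.101, 0.0, 0.0]
ft_force: [0.7, -2.4, 4.1]
width: 0.0459
```

```bash
python3 - <<'E'
from h import *
st()
E
```

```text
31.3 TCP dock [-0.0769 -0.0468  0.2063] toolx in dock deg 0.002574442930418641 F [ 0.7 -2.4  4.1] w 0.045932184820703346
```

>>> arm_command([
  {"gripper": 40,"dx": 0,"dy": -0.022,"dz": 0,"spin": 0},
  {"gripper": 40,"dx": 0,"dy": -0.022,"dz": 0,"spin": 0},
  {"gripper": 40,"dx": 0,"dy": -0.018,"dz": 0,"spin": 0},
  {"gripper": 40,"dx": 0,"dy": -0.014,"dz": 0,"spin": 0},
  {"gripper": 40,"dx": 0,"dy": -0.009,"dz": 0,"spin": 0},
  {"gripper": 40,"dx": 0,"dy": -0.005,"dz": 0,"spin": 0},
  {"gripper": 40,"dx": 0,"dy": -0.003,"dz": 0,"spin": 0},
  {"gripper": 40,"dx": 0,"dy": -0.001,"dz": 0,"spin": 0},
])

```text
time: 32.3
ee_pos: [0.4607, -0.0929, 0.2062]
eef_rot: [0.995, 0.1, 0.001, 0.002]
ft_force: [2.2, -15.8, 1.2]
width: 0.0461
```

```bash
python3 - <<'E'
from h import *
st()
E
```

```text
32.3 TCP dock [-0.0772  0.0434  0.2062] toolx in dock deg -0.12383539421883505 F [  2.2 -15.8   1.2] w 0.04609008320526433
```

Guard is at its stop (16 N). Release, rise and check.

>>> arm_command([
  {"gripper": 40,"dx": 0,"dy": -0.001,"dz": 0,"spin": 0},
  {"gripper": 40,"dx": 0,"dy": 0.002,"dz": 0,"spin": 0},
  {"gripper": 70,"dx": 0,"dy": 0,"dz": 0,"spin": 0},
  {"gripper": 70,"dx": 0,"dy": 0,"dz": 0,"spin": 0},
  {"gripper": 70,"dx": 0,"dy": 0,"dz": 0,"spin": 0},
  {"gripper": 70,"dx": 0,"dy": 0,"dz": -0.03,"spin": 0},
  {"gripper": 70,"dx": 0,"dy": 0,"dz": -0.04,"spin": 0},
  {"gripper": 70,"dx": -0.03,"dy": 0,"dz": -0.03,"spin": 0},
])

```text
time: 33.3
ee_pos: [0.4321, -0.0965, 0.3069]
eef_rot: [0.995, 0.102, 0.0, -0.0]
ft_force: [-0.6, 0.2, -0.7]
width: 0.0607
```

>>> arm_command([
  {"gripper": 70,"dx": -0.03,"dy": 0.03,"dz": -0.01,"spin": 0},
  {"gripper": 70,"dx": -0.03,"dy": 0.03,"dz": 0,"spin": 0},
  {"gripper": 70,"dx": -0.02,"dy": 0.04,"dz": 0,"spin": 0},
  {"gripper": 70,"dx": -0.01,"dy": 0.04,"dz": 0,"spin": 0},
  {"gripper": 70,"dx": -0.01,"dy": 0.04,"dz": 0,"spin": 0},
  {"gripper": 70,"dx": -0.01,"dy": 0.04,"dz": 0,"spin": 0},
  {"gripper": 70,"dx": 0,"dy": 0.03,"dz": 0,"spin": 0},
  {"gripper": 70,"dx": 0,"dy": 0,"dz": 0,"spin": 0},
])

```text
time: 34.3
ee_pos: [0.3737, -0.3658, 0.3149]
eef_rot: [0.995, 0.1, -0.001, -0.001]
ft_force: [0.2, 0.2, 0.4]
width: 0.0608
```

```bash
python3 - <<'E'
from h import *
st();snap('16',['side','top'])
t=cams.camera('top')[:,:,::-1];cv2.imwrite('pics/topfull16.png',t)
E
```

```text
34.3 TCP dock [-0.2172 -0.2064  0.3149] toolx in dock deg -0.11998281863206373 F [0.2 0.2 0.4] w 0.06080231823028007
```

View pics/side16.png

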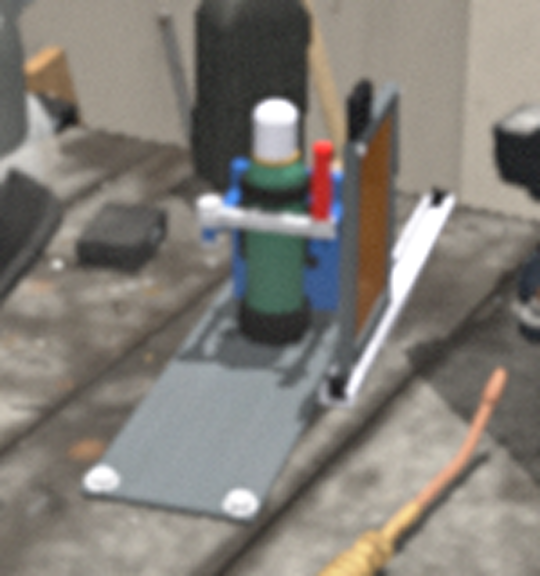

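View pics/top16.png

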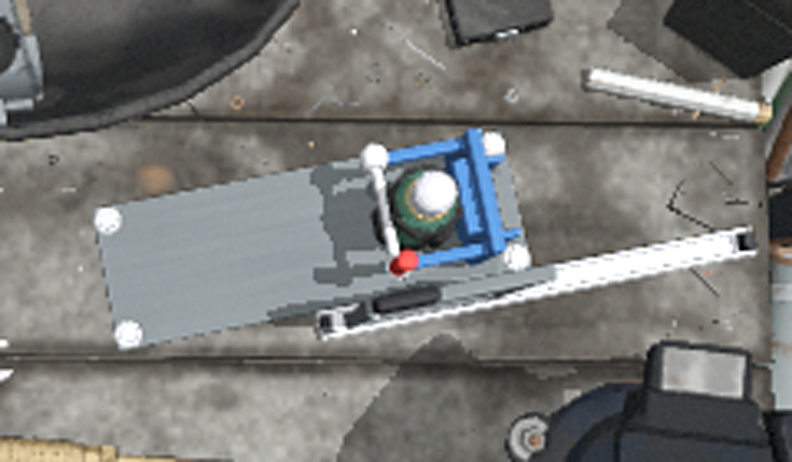

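View pics/topfull16.png

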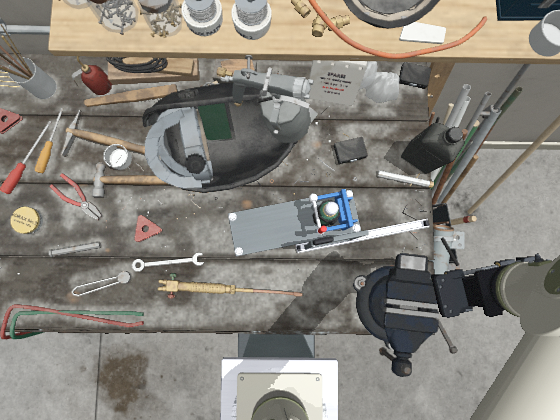

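```bash
python3 - <<'E'
from h import *
z=lambda p:(200+(p[0]+.5)/3.3-.5,150+(p[1]+.5)/3.3-.5)
zs=lambda p:(225+(p[0]+.5)/3.6-.5,150+(p[1]+.5)/3.6-.5)
print('cap',D(onz('top',z((434,191)),.195)),'grip',D(onz('top',z((404,260)),.182)),'pin',D(onz('top',z((375,157)),.122)),'tab',D(onz('top',z((406,299)),.235)),'tab0',D(onz('top',z((411,298)),.235)))
print('grip px at shut', ((proj('top',[np.r_[O+RD@[-.045,.030],.182]])-[200,150])*3.3).round(1))
for n,q in dict(boot=[0,0,.034],bump=[0,0,.140],cap=[0,0,.198]).items():
    print(n,((proj('top',[np.r_[O+RD@q[:2],q[2]]])-[200,150])*3.3).round(1),((proj('side',[np.r_[O+RD@q[:2],q[2]]])-[225,150])*3.6).round(1))
E
```

```text
cap [-0.0005  0.0034  0.195 ] grip [-0.0446  0.0332  0.182 ] pin [0.0428 0.0303 0.122 ] tab [-0.0746  0.045   0.235 ] tab0 [-0.0746  0.0415  0.235 ]
grip px at shut [[407.2 258.5]]
boot [[408.1 215.7]] [[273.3 295.5]]
bump [[426.2 198.7]] [[274.1 172.4]]
cap [[437.9 187.7]] [[274.6 101.6]]
```

```bash
python3 -c "
from bench import job
print(job.close_job())"
```

```text
the job is handed in; nothing more can be done
None
```

The job is done and was handed in at about 34 s of the 67 s allowed. The green cylinder stands upright in the V saddle, with the bar shut in front of it and the guard shut.

**What I did**
- Slid the guard open to its stop.
- Gripped the cap and pushed the lying cylinder about 13 mm along the plate towards the saddle.
- Tipped it up over the edge of its boot and eased it back into the V.
- Swung the bar shut to its stop, where it held at 14 N without moving.
- Slid the guard shut until it met its stop at 16 N, then drew the arm clear.

**Last checks**
- **Cylinder:** it stands upright. The top camera puts the cap 3 mm out from the saddle axis. It reads the bar grip, which was pressed against its stop, 3 mm off in the same direction, so I take this as camera bias.
- **Bar:** it lies along the dock's x.
- **Guard:** the tab reads y +45 mm (nominal +43 mm), with the gripper at +43.4 mm when it met the stop.
- **Loose tools:** they look unmoved in the final top picture.

**Not clean**
- **Seating:** the first time I let go, the cylinder stood upright but about 3 mm short of the V. I gripped the cap again, took nearly all its weight and nudged it in. The wrist force reached about 7 N, roughly the full weight, so the foot may have lifted a few tenths of a millimetre for a moment. The first nudge left it leaning back about 2° against the V, and it settled upright when released.
- **Foot position:** my estimate at plate level is only good to about 2 mm.

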